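Turn the lidded case of plated work over on its drying stand

TASK

The flat lidded case on the sloping drying stand has to dry on its other side. Swing the stand's keeper arm well clear of the case, turn the case upside down with lid and base held tightly together so that the loose lid never comes off, and set it back down fully home in the same stand, now resting on its lid. Do not let the case drop, then swing the keeper arm all the way back over the case; leave the tape roll, wood block and paint jar alone.

Things in the scene. Friction and masses are not known exactly. Their poses are not given: they have to be found in the camera images.
- stand: Bare aluminium drying stand fixed to the worktop: foot 138x182x8 mm, back plate sloping 55 deg, toe, side cheeks, upright dark post. Origin in the middle under the case's width, on the worktop. Stand z up; stand x horizontal, the way the slope descends; y across the slope. Plate and toe meet at (45,0,40) mm. Plate backs only the lower 58 mm of the case; the upper half is free underneath.
- seat_low (a point): Point in the plane of the sloping plate, 60 mm up the slope from the toe, mid width: centre of the case's lower face when it is home. Its axes are the stand's. Down-slope direction is (0.574,0,-0.819), outward normal of the plate (0.819,0,0.574) in stand axes. Toe is 41 mm high along that normal; cheeks 21 mm high, 98 mm apart, along the lowest 50 mm.
- seat_high (a point): Point 36 mm from seat_low along the plate's outward normal: centre of the case's upper face when the case is home.
- keeper (a joint): Keeper arm's hinge, vertical axis on the post, at (0,-100) mm in the stand's x, y. 0: against its stop, arm along stand +y across the upper edge of the case (starts within 0.12 of this); it grows to 1.9 rad as the arm swings toward stand +x (clockwise from above). It stays where left; about 0.5 N at the knob moves it. Over 1.0 rad is clear. Arm underside 166 mm, top 174 mm above the worktop.
- keeper_knob (a point): Point on the upright round black pin (13 mm across) near the arm's free end, 100 mm from the hinge axis, 194 mm above the worktop. The pin stands on the arm, from 172 to 212 mm above the worktop. It can be pinched from above.
- case_base: Open-topped grey plastic base of the case, 120x84x28 mm, walls 4 mm, ribbed sides, 0.14 kg. Origin: centre of its outer bottom face; z toward its mouth, x along its length. It starts bottom on the plate: x down the slope, end on the toe. A loose copper blank 90x56x5 mm, 50 g, lies inside and may slide. With the lid on, the case is 36 mm thick, 0.26 kg.
- base_rim (a point): Centre of the base's mouth, in the plane of its rim.
- case_lid: Loose clear plastic lid, a flat plate 120x90x8 mm (overhangs the base 3 mm on each long side), 70 g, with a 6 mm locating rib that fits into the mouth with 1.5 mm play; nothing latches it. Origin: centre of its underside, which lies on the base's rim (coincides with base_rim when shut); z outward, away from the base.
- lid_face (a point): Centre of the lid's outer face, 8 mm from the lid's origin.
- tape: Bystander: roll of tan tape lying flat, 68 mm across, 24 mm high; origin at the centre of its underside.
- wood_block: Bystander: brown wooden block 40x85x34 mm; origin at the centre of its underside.
- jar: Bystander: dark paint jar with a black cap, 48 mm across, 66 mm high; origin at the centre of its underside.

How it is judged:
By the outcome, as a careful person would: the job done as asked, in the order asked, and still so for the second after the job is handed in, with the robot touching nothing.
It also fails if it takes over 54 s, if anything falls off the work surface, if the arm or the gripper's body presses on something with over 40 N, if the wrist force passes 120 N, or if a joint passes its speed limit or range.

ROBOT

A 7-joint arm with a two-finger parallel gripper is mounted at the origin on a cart in front of the work surface, level with it; the furniture and walls round the work are solid. World frame = base frame: x ahead of the robot, y to its left, z up, the work surface at z = 0. Lengths are in m, angles in degrees, forces in N, time in s.
With the tool pointing down it reaches from about 0.425 to 0.875 m from the base axis. Payload 4.7 kg.
Tool frame: the origin (TCP) lies at the very end of the fingers, on their centre line; the grasp point (between the pads) lies 19 mm behind it; z points along the fingers, y is the direction in which the jaws open and shut (so a half turn about z gives the same grasp; the last joint's range is limited). The gripper opens to 87 mm and grips with 3 to 60 N. Pads are 19 mm wide; open, the fingers measure 117 mm over their backs; the gripper's body (75 mm by 190 mm) begins 51 mm behind the grasp point.
Start: joints at [-67.718, 18.392, -4.016, 83.108, 1.295, 78.541, -3.26], TCP at [0.238, 0.605, 0.223] pointing down, gripper open.
Joint ranges: [-163.93, 163.93], [-17.29, 119.83], [-79.2, 71.16], [3.27, 140.29], [-89.18, 269.18], [5.43, 117.66], [-154.24, 154.24]. Speed limits (degrees/s): [147.25, 147.25, 180, 180, 180, 180, 180].

INTERFACE

Orientations are given as [roll, pitch, yaw] about the fixed x, y, z axes, in that order (R = Rz(yaw) Ry(pitch) Rx(roll)).
In Python, from cell import env gives the robot as it stands.
- The arm moves only by the tool servo_tool, never from a script. Its argument "increments" is a list that holds one entry, the list of rows, each a list of 7 numbers: the shift along the tool's x, y, z in m, then the turn, a rotation vector about the tool's x, y, z in degrees, then the opening, from -1 (shut) to 1 (fully open). In form: [[[dx, dy, dz, rx, ry, rz, fingers], ...]]. A call has 1 to 20 rows; each row is the pose to reach, as a shift and turn from the pose commanded when the call began, along the tool's axes at that moment; what a row does not reach only later rows make up. A row lasts 1/10 s, in which the tool goes at most 50 mm and 8.59 degrees, less where a joint would pass 70% of its speed; a pose out of reach is approached as far as the arm can. A call with a gripper value outside its range is refused whole. The fingers move at their own pace and stop on an object; "squeeze" is the grip in N (left out, the last holds). Time passes only in rows, so rows that repeat a pose let the fingers close. It gives the time, the measured TCP pose, the force and the opening at its end, in the units of the state.
- env.get_obs(): the state, without advancing time (a new reading comes with each control period).
- env.read_camera(name): name is "scene" or "top" or "wrist"; returns a dict with "frame" (480x640x3 uint8, blue, green, red), "intrinsics" (3x3 intrinsics, pixels), "rvec" (rotation vector, rad) and "tvec" (3), from world to camera coordinates, as OpenCV has them. Camera axes: x right, y down, z forward; pixel columns grow to the right and rows downward; lengths in m; the calibration is good to about 2 mm. A picture is of the moment at which its call begins. There is no depth.
- env.sign_off(): hands the job in, once; it reports no verdict.
The state is a dict: "time_s": time; "qpos": joint angles; "joint_velocities": joint speeds; "effort": joint torques, N m; "tool_pos": TCP position; "tool_rot": TCP orientation; "force": force on the tool from outside, world axes, zero at the start; "wrist_torque": the same for the moment, N m; "grip_width": finger opening in m.
Only numpy, scipy, OpenCV 4.12 (cv2) and the standard library are available. Lean on these libraries where they do the work, as an engineer would, in place of code of your own. Each camera call takes 0.05 s, during which the arm holds its last target.

## Working session

There is one attempt and no reset: what is moved stays moved. The work goes in short steps, Python scripts to look and compute and a tool call to move; the robot and the scene stay as the last step left them, time stands still between calls to the robot, and variables do not carry over. Pictures are saved under pics/ and viewed, and the job is handed in when it is done.

Besides the shell and the picture viewer there is one more tool, called after "Emit:" by a JSON object that holds its "name" and its "arguments", one argument or row to a line. servo_tool: Moves the arm, as the interface text tells. Its arguments: {"type":"object","properties":{"increments":{"type":"array","items":{"type":"array","items":{"type":"array","items":{"type":"number"}}}},"squeeze":{"type":"number"}},"required":["increments"]}

```bash
ls; mkdir -p pics
python3 - <<'E'
from cell import env
import cv2
o=env.get_obs();print(o)
for n in ["scene","top","wrist"]:
    c=env.read_camera(n);cv2.imwrite(f"pics/{n}0.png",c["frame"]);print(n,c["intrinsics"],c["rvec"],c["tvec"])
E
```

```text
pics
{'time_s': 0.0, 'qpos': array([-67.71713103,  18.43758957,  -4.01369397,  83.17606685,
         1.29432526,  78.54236093,  -3.2606326 ]), 'joint_velocities': array([-0.05358582,  0.02221431,  0.03790469,  0.03003455,  0.1217754 ,
        0.04913229,  0.07667507]), 'effort': array([ 1.96997112e-04, -4.91288352e+01, -4.03869404e-01, -3.12519729e+01,
       -6.39267638e-02,  4.39667038e-02,  1.72308191e-04]), 'tool_pos': array([0.23781509, 0.60431694, 0.22146774]), 'tool_rot': array([-1.79889185e+02,  5.85687345e-03,  1.58524401e+02]), 'force': array([ 0.08833898, -0.10056113, -1.12680542]), 'wrist_torque': array([ 0.00730731,  0.02177835, -0.015087  ]), 'grip_width': 0.086971301902646}
scene [[496.62407075   0.         318.80266985]
 [  0.         496.62407075 236.09419619]
 [  0.           0.           1.        ]] [ 1.97722713 -0.45679564  0.29673268] [-0.45619653  0.18461965  0.80707412]
top [[566.04948172   0.         306.96905141]
 [  0.         566.04948172 231.53800747]
 [  0.           0.           1.        ]] [ 2.09138034 -2.1475311   0.16678851] [-0.01329725  0.51199508  1.33818623]
wrist [[372.51667229   0.         321.3364323 ]
 [  0.         372.51667229 236.39336402]
 [  0.           0.           1.        ]] [-2.40283684 -1.63524126 -0.22199535] [-0.64930975 -0.0324824   0.39147822]
```

View pics/scene0.png

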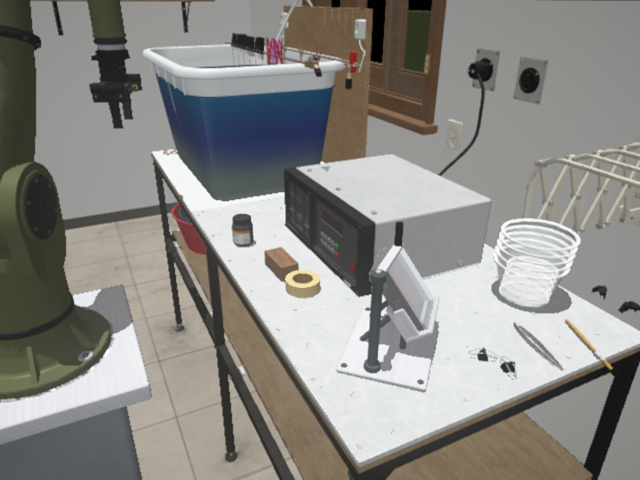

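View pics/top0.png

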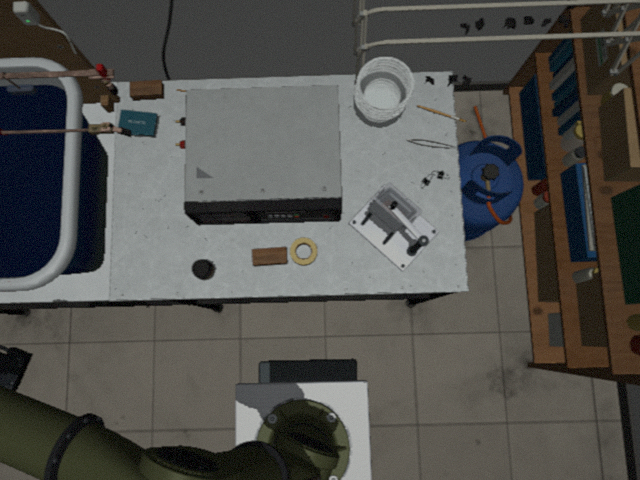

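View pics/wrist0.png

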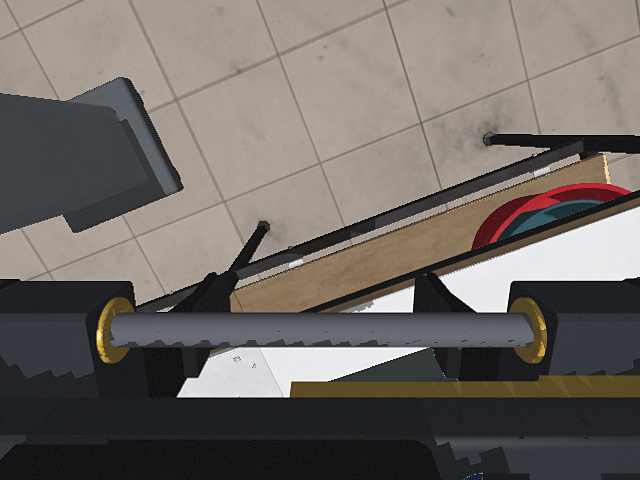

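Run:
```python
import cv2
t=cv2.imread('pics/top0.png');cv2.imwrite('pics/topz.png',cv2.resize(t[170:280,340:450],None,fx=5,fy=5,interpolation=cv2.INTER_CUBIC))
t=cv2.imread('pics/scene0.png');cv2.imwrite('pics/scz.png',cv2.resize(t[215:395,330:450],None,fx=3.3,fy=3.3,interpolation=cv2.INTER_CUBIC))
```

```text
(no output)
```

View pics/topz.png

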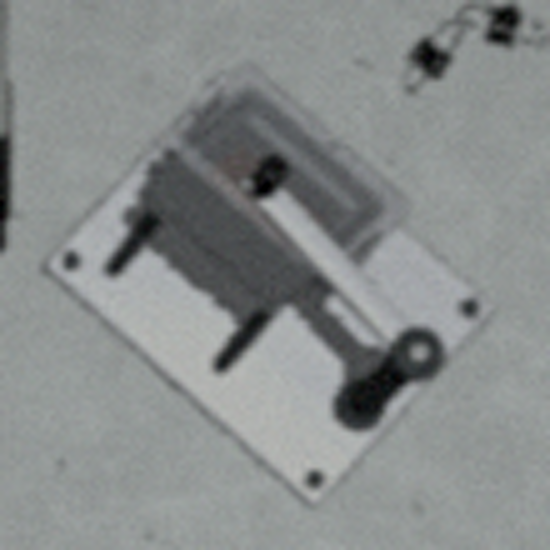

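View pics/scz.png

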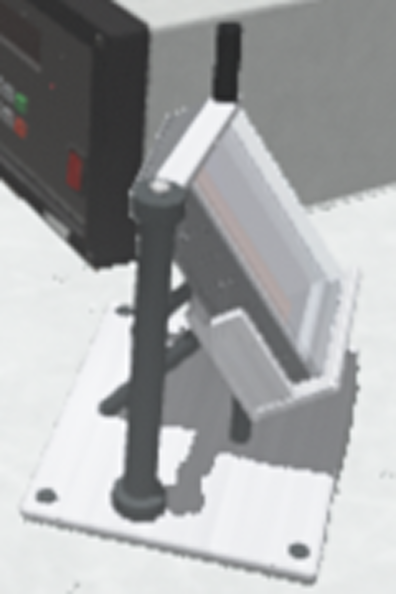

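```bash
cat > h.py <<'E'
import numpy as np,cv2,json
from scipy.spatial.transform import Rotation as R
CAL={}
def cal(n,c=None):
    if c is None:
        c=CAL[n]
    return c
def proj(P,c):
    p,_=cv2.projectPoints(np.atleast_2d(np.asarray(P,float)),np.array(c["rvec"]),np.array(c["tvec"]),np.array(c["intrinsics"]),None)
    return p[:,0]
CAL["scene"]=dict(intrinsics=[[496.62407075,0,318.80266985],[0,496.62407075,236.09419619],[0,0,1]],rvec=[1.97722713,-0.45679564,0.29673268],tvec=[-0.45619653,0.18461965,0.80707412])
CAL["top"]=dict(intrinsics=[[566.04948172,0,306.96905141],[0,566.04948172,231.53800747],[0,0,1]],rvec=[2.09138034,-2.1475311,0.16678851],tvec=[-0.01329725,0.51199508,1.33818623])
def st2w(p,s): # stand pose s=(X,Y,yaw rad)
    return np.atleast_2d(p)@R.from_euler('z',s[2]).as_matrix().T+np.array([s[0],s[1],0])
D=np.array([0.5736,0,-0.8192]);N=np.array([0.8192,0,0.5736]);Y=np.array([0,1.,0])
SL=np.array([.045,0,.040])-0.06*D
SH=SL+.036*N
E
cat > fit.py <<'E'
from h import *
from scipy.optimize import least_squares
tz=lambda u,v:((u+.5)/5-.5+340,(v+.5)/5-.5+170)
sz=lambda u,v:((u+.5)/3.3-.5+330,(v+.5)/3.3-.5+215)
def model(q):
    fx,fy=q[3:5];th=q[5]
    k=np.array([0,-.1,0])+.1*np.array([np.sin(th),np.cos(th),0])
    a=[(fx-.069,fy+.091,.008),(fx-.069,fy-.091,.008),(fx+.069,fy-.091,.008)]
    T=[*a,(0,-.1,.01),k+[0,0,.212]]
    S=[a[1],a[2],(0,-.1,.01),k+[0,0,.212],k+[0,0,.174]]
    return np.r_[(proj(st2w(T,q),CAL['top'])).ravel(),proj(st2w(S,q),CAL['scene']).ravel()]
obs=np.array([tz(45,268),tz(312,503),tz(492,308),tz(360,405),tz(275,163),sz(22,515),sz(318,580),sz(138,500),sz(229,25),sz(227,100)]).ravel()
r=least_squares(lambda q:model(q)-obs,[.6,-.25,-.8,0,0,0.],loss='soft_l1')
print(r.x,np.degrees(r.x[2]));print((r.fun.reshape(-1,2)).round(2))
q=r.x
np.save('stand.npy',q)
for n,f,x0,y0,sc in (('top','pics/top0.png',340,170,5),('scene','pics/scene0.png',330,215,3.3)):
    im=cv2.imread(f);im=cv2.resize(im[y0:y0+180,x0:x0+120],None,fx=sc,fy=sc,interpolation=cv2.INTER_CUBIC)
    def ln(pts,col):
        p=(proj(st2w(pts,q),CAL[n])-[x0,y0]+.5)*sc-.5
        cv2.polylines(im,[p.round().astype(int)],True,col,1)
    for c,col in ((SL,(0,0,255)),(SH,(0,255,0))):
        w=.045 if c is SH else .042
        ln([c+a*.06*D+b*w*Y for a,b in((1,1),(1,-1),(-1,-1),(-1,1))],col)
    fx,fy=q[3:5]
    ln([(fx+a*.069,fy+b*.091,.008) for a,b in((1,1),(1,-1),(-1,-1),(-1,1))],(255,0,0))
    cv2.imwrite(f'pics/fit_{n}.png',im[:595])
E
python3 fit.py
```

```text
[ 0.5302216  -0.21093028 -0.77757481  0.01742557 -0.02882009  0.10619765] -44.55175502084465
[[-0.36 -0.25]
 [ 0.73  2.  ]
 [ 1.45  0.71]
 [-0.96  0.93]
 [-0.69  1.41]
 [-0.42 -1.78]
 [ 1.29 -0.89]
 [ 0.49  0.77]
 [ 1.27 -0.08]
 [-0.01 -0.43]]
```

View pics/fit_top.png

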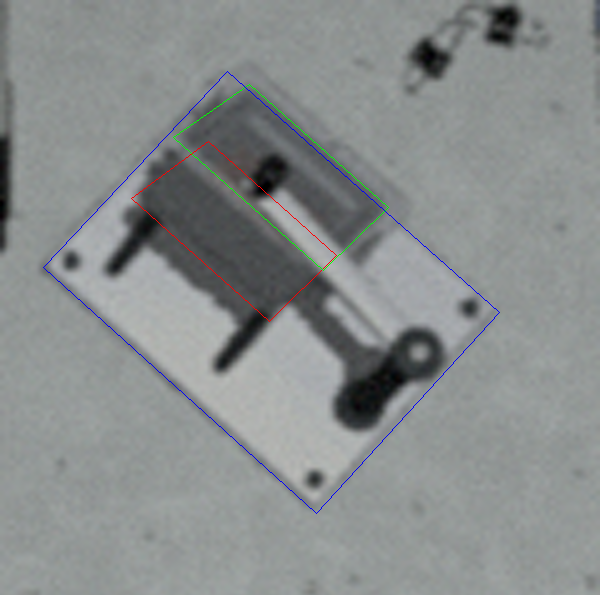

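View pics/fit_scene.png

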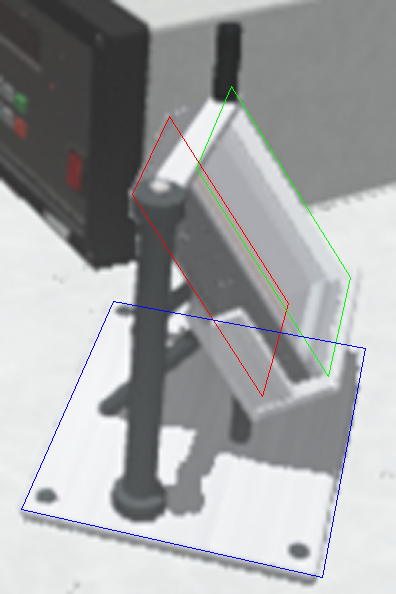

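```bash
cat >> h.py <<'E'
def inc(o,p,Rm):
    Rt=R.from_euler('xyz',o['tool_rot'],degrees=True).as_matrix()
    d=Rt.T@(np.asarray(p)-o['tool_pos']);rv=np.degrees(R.from_matrix(Rt.T@Rm).as_rotvec())
    return np.r_[d.round(4),rv.round(2)]
def rotyaw(y): # pointing down, tool x azimuth y deg
    return R.from_euler('xyz',[180,0,y],degrees=True).as_matrix()
def show(o):
    for k in ('time_s','qpos','tool_pos','tool_rot','force','wrist_torque','grip_width'): print(k,np.round(o[k],4))
def w2s(p,s): return (np.atleast_2d(p)-[s[0],s[1],0])@R.from_euler('z',s[2]).as_matrix()
E
python3 - <<'E'
from h import *
from cell import env
s=np.load('stand.npy');o=env.get_obs()
k=st2w((.0106,-.0006,.194),s)[0];print(k)
print(inc(o,[.33,.45,.36],rotyaw(100)))
print(inc(o,[k[0],k[1],.36],rotyaw(39.4)))
E
```

```text
[ 0.53735441 -0.21879431  0.194     ]
[-1.423e-01 -1.102e-01 -1.381e-01 -7.000e-02  4.000e-02  5.853e+01]
[-5.8010e-01 -6.5670e-01 -1.3730e-01 -5.0000e-02  9.0000e-02  1.1913e+02]
```

Emit:
{"name": "servo_tool", "arguments": {
  "increments": [
    [[-0.07,-0.055,-0.14,0,0,20,1],[-0.14,-0.11,-0.14,0,0,30,1],[-0.14,-0.11,-0.14,0,0,35,1],[-0.14,-0.11,-0.14,0,0,45,1],[-0.58,-0.655,-0.137,0,0,119,1],[-0.58,-0.655,-0.137,0,0,119,1],[-0.58,-0.655,-0.137,0,0,119,1],[-0.58,-0.655,-0.137,0,0,119,1],[-0.58,-0.655,-0.137,0,0,119,1],[-0.58,-0.655,-0.137,0,0,119,1],[-0.58,-0.655,-0.137,0,0,119,1],[-0.58,-0.655,-0.137,0,0,119,1],[-0.58,-0.655,-0.137,0,0,119,1],[-0.58,-0.655,-0.137,0,0,119,1],[-0.58,-0.655,-0.137,0,0,119,1],[-0.58,-0.655,-0.137,0,0,119,1],[-0.58,-0.655,-0.137,0,0,119,1],[-0.58,-0.655,-0.137,0,0,119,1],[-0.58,-0.655,-0.137,0,0,119,1],[-0.58,-0.655,-0.137,0,0,119,1]]
  ]
}}

```text
time_s: 2.15
tool_pos: [0.5371, -0.2217, 0.3589]
tool_rot: [179.9, 0.2, 39.1]
force: [0.0, -0.5, 0.3]
grip_width: 0.0868
```

Run:
```python
from h import *
from cell import env
show(env.get_obs())
c=env.read_camera('wrist');cv2.imwrite('pics/w1.png',c['frame'])
import pickle;pickle.dump(c,open('w1.pkl','wb'))
```

```text
time_s 2.15
qpos [-20.688   10.028   47.3756  81.3625  -7.1507  91.8019 -24.8821]
tool_pos [ 0.5371 -0.2217  0.3589]
tool_rot [179.9169   0.1975  39.095 ]
force [ 0.0445 -0.4775  0.3178]
wrist_torque [-0.0889  0.1381 -0.026 ]
grip_width 0.0868
```

View pics/w1.png

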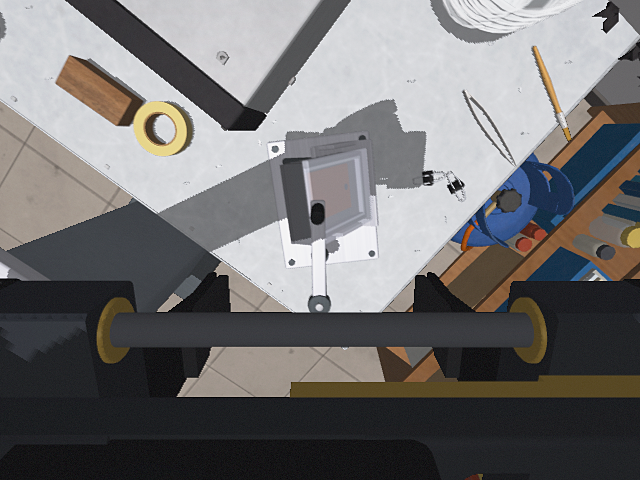

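```bash
cat > kin.py <<'E'
from h import *
import itertools
Q=[([-67.71713103,18.43758957,-4.01369397,83.17606685,1.29432526,78.54236093,-3.2606326],[0.23781509,0.60431694,0.22146774],[-179.889,.0059,158.524]),
([-20.688,10.028,47.3756,81.3625,-7.1507,91.8019,-24.8821],[.5371,-.2217,.3589],[179.9169,.1975,39.095])]
best=[]
for s in itertools.product([1,-1],repeat=7):
    E=[]
    for q,p,r in Q:
        a=np.array(q)*s
        M=R.from_euler('ZYZYZYZ'[0:1],a[0],degrees=True)
        for i in range(1,7): M=M*R.from_euler('ZY'[i%2],a[i],degrees=True)
        E.append(M.inv()*R.from_euler('xyz',r,degrees=True))
    d=(E[0]*E[1].inv()).magnitude()
    best.append((np.degrees(d),s,[e.as_euler('xyz',degrees=True).round(1) for e in E]))
best.sort(key=lambda b:b[0])
for b in best[:6]:print(b)
E
python3 kin.py
```

```text
(np.float64(0.00045741391554145953), (-1, 1, -1, 1, -1, 1, -1), [array([ 0., -0., 90.]), array([-0.,  0., 90.])])
(np.float64(0.5453318059792603), (-1, -1, -1, -1, -1, -1, -1), [array([ 0.2, -0. , 90. ]), array([-0.2, -0.4, 90. ])])
(np.float64(7.14313839878675), (-1, 1, -1, -1, 1, 1, 1), [array([166.4,  -0.7,  89.8]), array([164.2,  -6.8,  93.1])])
(np.float64(7.411373427276729), (-1, -1, -1, 1, 1, -1, 1), [array([-166.2,    0.8,   89.8]), array([-164.4,    7.1,   93.2])])
(np.float64(16.679019731844246), (-1, 1, -1, 1, 1, 1, -1), [array([-0.1, -2.5, 89.5]), array([ 6.1, 13. , 90.2])])
(np.float64(17.17897458673611), (-1, -1, -1, -1, 1, -1, -1), [array([ 0.4,  2.5, 89.5]), array([ -6.2, -13.4,  90.3])])
```

```bash
cat > ov.py <<'E'
from h import *
import pickle,sys
def overlay(c,q,x0,y0,w,h,sc,out,case=True,th=None):
    im=cv2.resize(c['frame'][y0:y0+h,x0:x0+w],None,fx=sc,fy=sc,interpolation=cv2.INTER_CUBIC)
    def ln(pts,col,cl=True):
        p=(proj(st2w(pts,q),c)-[x0,y0]+.5)*sc-.5
        cv2.polylines(im,[p.round().astype(int)],cl,col,1)
    for cc,col,w_ in ((SL,(0,0,255),.042),(SL+.028*N,(0,160,255),.042),(SH,(0,255,0),.045)):
        ln([cc+a*.06*D+b*w_*Y for a,b in((1,1),(1,-1),(-1,-1),(-1,1))],col)
    ln([np.array([.045,b,.04])+.041*N for b in(-.045,.045)],(255,255,0))
    fx,fy=q[3:5]
    ln([(fx+a*.069,fy+b*.091,.008) for a,b in((1,1),(1,-1),(-1,-1),(-1,1))],(255,0,0))
    t=q[5] if th is None else th
    k=np.array([0,-.1,0])+.1*np.array([np.sin(t),np.cos(t),0])
    ln([k+[0,0,.174],k+[0,0,.212]],(255,0,255),False);ln([(0,-.1,.01),(0,-.1,.175)],(255,0,255),False)
    cv2.imwrite(out,im)
if __name__=='__main__':
    c=pickle.load(open('w1.pkl','rb'));q=np.load('stand.npy')
    print(proj([.5371,-.2217,.3589],c))
    overlay(c,q,250,120,150,200,3,'pics/ovw1.png')
    cv2.imwrite('pics/w1z.png',cv2.resize(c['frame'][120:320,250:400],None,fx=3,fy=3,interpolation=cv2.INTER_CUBIC))
E
python3 ov.py
```

```text
[[321.55369272 294.27978626]]
```

View pics/ovw1.png

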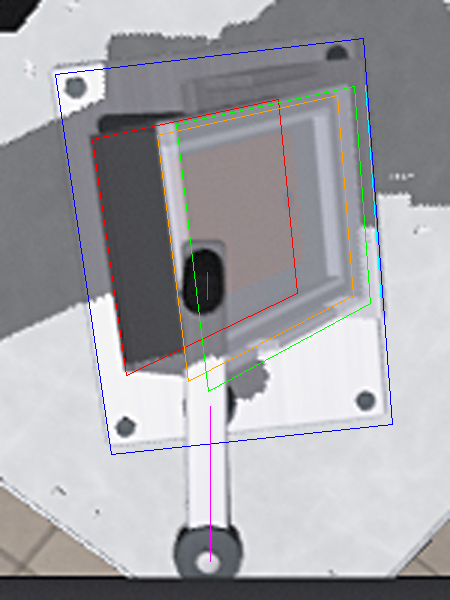

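View pics/w1z.png

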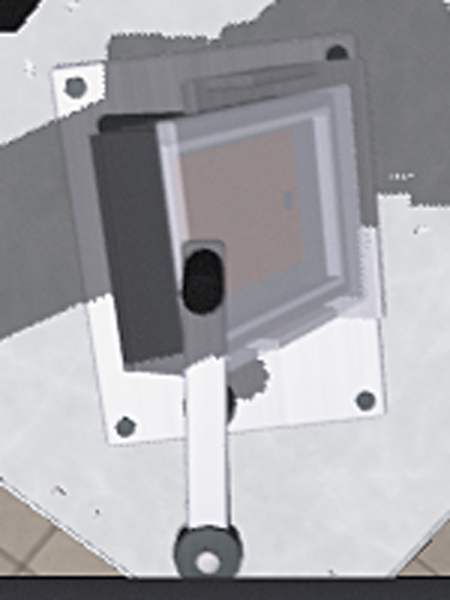

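```bash
cat > fit2.py <<'E'
from h import *
from ov import overlay
from scipy.optimize import least_squares
import pickle
c=pickle.load(open('w1.pkl','rb'))
tz=lambda u,v:((u+.5)/5-.5+340,(v+.5)/5-.5+170)
sz=lambda u,v:((u+.5)/3.3-.5+330,(v+.5)/3.3-.5+215)
wz=lambda u,v:((u+.5)/3-.5+250,(v+.5)/3-.5+120)
def model(q):
    fx,fy=q[3:5];th=q[5]
    k=np.array([0,-.1,0])+.1*np.array([np.sin(th),np.cos(th),0])
    a=[(fx-.069,fy+.091,.008),(fx-.069,fy-.091,.008),(fx+.069,fy-.091,.008),(fx+.069,fy+.091,.008)]
    T=[*a[:3],(0,-.1,.01),k+[0,0,.212]]
    S=[a[1],a[2],(0,-.1,.01),k+[0,0,.212],k+[0,0,.174]]
    W=[*a,SL-.06*D+.042*Y,SL-.06*D-.042*Y,k+[0,0,.193],SL+.028*N-.06*D+.045*Y]
    return np.r_[(proj(st2w(T,q),CAL['top'])).ravel(),proj(st2w(S,q),CAL['scene']).ravel(),proj(st2w(W,q),c).ravel()]
obs=np.array([tz(45,268),tz(312,503),tz(492,308),tz(360,405),tz(275,163),sz(22,515),sz(318,580),sz(138,500),sz(229,25),sz(227,100),
 wz(53,68),wz(108,445),wz(385,412),wz(357,33),wz(92,132),wz(127,370),wz(203,279),wz(158,124)]).ravel()
# mm per pixel weights
w=np.repeat([2.3]*5+[1.5]*5+[1.1]*4+[.9]*4,2); w=np.r_[1/np.repeat([2.2]*5+[2]*5+[.6]*8,2)]*0+np.repeat([.7]*10+[1.5]*8,2)
r=least_squares(lambda q:(model(q)-obs)*w,np.load('stand.npy'),loss='soft_l1')
print(r.x,np.degrees(r.x[2]));print((model(r.x)-obs).reshape(-1,2).round(2))
np.save('stand2.npy',r.x)
overlay(c,r.x,250,120,150,200,3,'pics/ovw2.png')
E
python3 fit2.py
```

```text
[ 0.53168487 -0.21020777 -0.77686281  0.01555439 -0.02742906  0.0913017 ] -44.51096050212932
[[-1.58 -0.62]
 [-0.49  1.57]
 [ 0.21  0.27]
 [-1.26  0.33]
 [-1.57  1.2 ]
 [-0.67 -3.16]
 [ 0.68 -2.47]
 [ 1.1   0.22]
 [ 0.85 -0.59]
 [-0.42 -0.98]
 [-0.83 -0.18]
 [-0.27  1.12]
 [ 1.18  2.05]
 [ 0.83 -0.6 ]
 [ 0.4   0.61]
 [-0.15  0.14]
 [ 0.12  0.17]
 [-0.26 -1.13]]
```

View pics/ovw2.png

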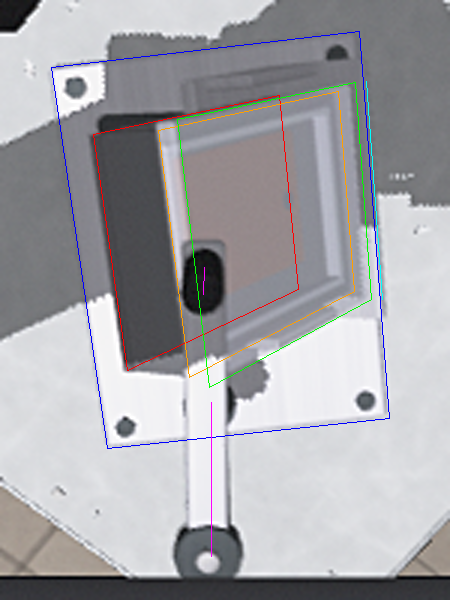

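Run:
```python
from h import *
from cell import env
s=np.load('stand2.npy');o=env.get_obs()
for th in (.0913,.5,.9,1.3,1.6):
    k=st2w((.1*np.sin(th),-.1+.1*np.cos(th),.183),s)[0];y=90+np.degrees(s[2])-np.degrees(th)
    print(th,k,y,inc(o,k,rotyaw(y)))
```

```text
0.0913 [ 0.5378946  -0.21689644  0.183     ] 40.25793482832626 [ 0.002  -0.0012  0.1759 -0.01    0.12   -0.98  ]
0.5 [ 0.55729147 -0.25254748  0.183     ] 16.841149741329517 [-5.500e-03  3.860e-02  1.759e-01  1.000e-02  1.200e-01  2.244e+01]
0.9 [ 0.56101833 -0.29210617  0.183     ] -6.077162063903415 [-2.770e-02  7.160e-02  1.759e-01  3.000e-02  1.200e-01  4.536e+01]
1.3 [ 0.54904611 -0.32999346  0.183     ] -28.995473869136347 [-6.090e-02  9.340e-02  1.760e-01  6.000e-02  1.100e-01  6.828e+01]
1.6 [ 0.53081451 -0.35367635  0.183     ] -46.18420772306105 [-9.000e-02  1.002e-01  1.760e-01  8.000e-02  1.000e-01  8.547e+01]
```

Emit:
{"name": "servo_tool", "arguments": {
  "increments": [
    [[0.002,-0.001,0.05,0,0,-1,1],[0.002,-0.001,0.1,0,0,-1,1],[0.002,-0.001,0.14,0,0,-1,1],[0.002,-0.001,0.165,0,0,-1,0.5],[0.002,-0.001,0.174,0,0,-1,0],[0.002,-0.001,0.174,0,0,-1,-1],[0.002,-0.001,0.174,0,0,-1,-1],[0.002,-0.001,0.174,0,0,-1,-1],[0.002,-0.001,0.174,0,0,-1,-1],[0.002,-0.001,0.174,0,0,-1,-1]]
  ],
  "squeeze": 6
}}

```text
time_s: 3.2
tool_pos: [0.5393, -0.2151, 0.1864]
tool_rot: [179.9, -0.1, 40.5]
force: [0.9, 0.0, -0.1]
grip_width: 0.0389
```

Run:
```python
from h import *
from cell import env
s=np.load('stand2.npy');o=env.get_obs()
show(o)
print(w2s(o['tool_pos'],s))
for th in (.0913,.3,.5,.7,.9,1.1,1.3,1.5,1.6):
    k=st2w((.1*np.sin(th),-.1+.1*np.cos(th),.185),s)[0];y=90+np.degrees(s[2])-np.degrees(th)
    print(th,inc(o,k,rotyaw(y)))
c=env.read_camera('wrist');cv2.imwrite('pics/w2.png',c['frame'])
```

```text
time_s 3.2
qpos [-20.1395  13.7103  45.7427  97.6704 -10.2689  72.8441 -21.6566]
tool_pos [ 0.5393 -0.2151  0.1864]
tool_rot [ 1.799375e+02 -6.610000e-02  4.052390e+01]
force [ 0.8951  0.0117 -0.1481]
wrist_torque [-0.0551  0.1177 -0.0087]
grip_width 0.0389
[[0.0088996  0.00187219 0.18643695]]
0.0913 [-0.0023  0.0004  0.0014  0.06   -0.07    0.27  ]
0.3 [-4.500e-03  2.110e-02  1.500e-03  6.000e-02 -7.000e-02  1.222e+01]
0.5 [-1.070e-02  4.010e-02  1.500e-03  5.000e-02 -8.000e-02  2.368e+01]
0.7 [-2.050e-02  5.750e-02  1.500e-03  4.000e-02 -8.000e-02  3.514e+01]
0.9 [-3.36e-02  7.26e-02  1.50e-03  3.00e-02 -9.00e-02  4.66e+01]
1.1 [-4.940e-02  8.480e-02  1.500e-03  2.000e-02 -9.000e-02  5.806e+01]
1.3 [-6.730e-02  9.360e-02  1.500e-03  1.000e-02 -1.000e-01  6.952e+01]
1.5 [-8.660e-02  9.870e-02  1.400e-03  0.000e+00 -1.000e-01  8.098e+01]
1.6 [-9.650e-02  9.980e-02  1.400e-03  0.000e+00 -1.000e-01  8.671e+01]
```

View pics/w2.png

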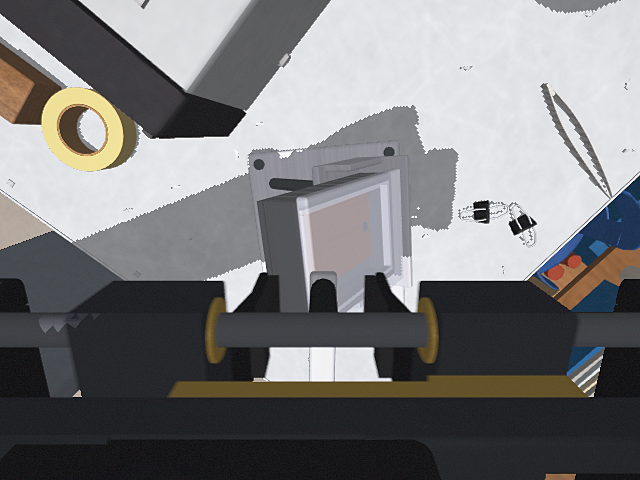

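Emit:
{"name": "servo_tool", "arguments": {
  "increments": [
    [[-0.002,0,0.001,0,0,0,-1],[-0.002,0,0.001,0,0,0,-1],[-0.002,0,0.001,0,0,0,-1],[-0.002,0,0.001,0,0,0,-1],[-0.003,0.011,0.001,0,0,6,-1],[-0.0045,0.021,0.001,0,0,12,-1],[-0.0075,0.031,0.001,0,0,18,-1],[-0.0107,0.04,0.001,0,0,24,-1],[-0.0155,0.049,0.001,0,0,29.5,-1],[-0.0205,0.0575,0.001,0,0,35,-1],[-0.027,0.065,0.001,0,0,41,-1],[-0.0336,0.0726,0.001,0,0,46.6,-1],[-0.041,0.079,0.001,0,0,52.5,-1],[-0.0494,0.0848,0.001,0,0,58,-1],[-0.058,0.0895,0.001,0,0,64,-1],[-0.0673,0.0936,0.001,0,0,69.5,-1],[-0.077,0.0965,0.001,0,0,75,-1],[-0.0866,0.0987,0.001,0,0,81,-1],[-0.0965,0.0998,0.001,0,0,87,-1],[-0.0965,0.0998,0.001,0,0,87,-1]]
  ],
  "squeeze": 6
}}

```text
time_s: 5.25
tool_pos: [0.5294, -0.3552, 0.1846]
tool_rot: [179.9, -0.1, -46.6]
force: [0.7, -2.6, -0.1]
grip_width: 0.0125
```

Run:
```python
from h import *
from cell import env
show(env.get_obs())
c=env.read_camera('top');cv2.imwrite('pics/t2.png',cv2.resize(c['frame'][150:300,300:460],None,fx=4,fy=4,interpolation=cv2.INTER_CUBIC))
```

```text
time_s 5.25
qpos [-14.4678  28.5203  62.4532  89.8034 -25.6355  77.3453 -85.8288]
tool_pos [ 0.5294 -0.3552  0.1846]
tool_rot [ 1.799259e+02 -6.950000e-02 -4.663570e+01]
force [ 0.6682 -2.5808 -0.1442]
wrist_torque [-0.3898 -0.0861  0.0135]
grip_width 0.0125
```

View pics/t2.png

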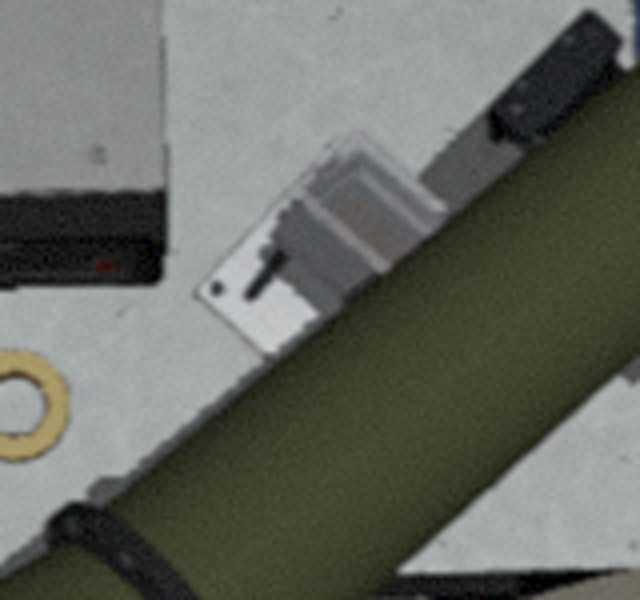

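Emit:
{"name": "servo_tool", "arguments": {
  "increments": [
    [[0,0,0,0,0,0,0],[0,0,0,0,0,0,0],[0,0,0,0,0,0,0],[0,0,-0.04,0,0,0,0.2],[0,0,-0.09,0,0,0,1],[0,0,-0.14,0,0,0,1],[0,0,-0.14,0,0,0,1],[0,0,-0.14,0,0,0,1]]
  ]
}}

```text
time_s: 6.1
tool_pos: [0.5307, -0.3538, 0.3258]
tool_rot: [-179.9, -0.1, -46.4]
force: [-0.2, 0.1, -1.3]
grip_width: 0.0692
```

```bash
cat > obs0.json <<'E'
E
python3 - <<'E'
from h import *
from cell import env
o=env.get_obs();show(o)
c=env.read_camera('wrist');cv2.imwrite('pics/w3.png',c['frame'])
open('kd.txt','a').write('')
E
cat > kin2.py <<'E'
from h import *
from scipy.optimize import least_squares
S=[-1,1,-1,1,-1,1,-1]
DATA=[([-67.71713103,18.43758957,-4.01369397,83.17606685,1.29432526,78.54236093,-3.2606326],[0.23781509,0.60431694,0.22146774]),
([-20.688,10.028,47.3756,81.3625,-7.1507,91.8019,-24.8821],[.5371,-.2217,.3589]),
([-20.1395,13.7103,45.7427,97.6704,-10.2689,72.8441,-21.6566],[.5393,-.2151,.1864]),
([-14.4678,28.5203,62.4532,89.8034,-25.6355,77.3453,-85.8288],[.5294,-.3552,.1846])]
def fk(q,L):
    a=np.asarray(q)*S;M=np.eye(3);p=np.array([0,0,L[0]])
    segs={1:(L[1],L[2]),3:(L[3],L[4]),5:(L[5],L[6])}
    for i in range(7):
        M=M@R.from_euler('zy'[i%2],a[i],degrees=True).as_matrix()
        if i in(1,3,5): p=p+M@[segs[i][0],0,segs[i][1]]
    return p,M@R.from_euler('z',90,degrees=True).as_matrix()
if __name__=='__main__':
    f=lambda L:np.r_[np.concatenate([fk(q,L)[0]-p for q,p in DATA]),(L-[.3,0,.4,0,.35,0,.3])*1e-4]
    r=least_squares(f,[.3,0,.4,0,.35,0,.3]);print(r.x.round(4),(r.fun*1e3).round(2))
    np.save('L.npy',r.x)
E
python3 kin2.py
```

```text
time_s 6.1
qpos [-14.223   24.5866  64.8128  77.1037 -22.1993  91.6214 -88.7092]
tool_pos [ 0.5307 -0.3538  0.3258]
tool_rot [-1.799318e+02 -1.193000e-01 -4.642990e+01]
force [-0.2192  0.086  -1.2753]
wrist_torque [ 0.0493  0.1338 -0.0239]
grip_width 0.0692
[ 1.2195 -0.0257  0.4787  0.0026  0.5214 -0.0163  1.351 ] [-2.595e+01  1.092e+01  2.140e+00 -2.300e+00  1.670e+00 -8.100e-01
  2.900e-01  5.270e+00 -2.270e+00  4.700e-01 -3.160e+00  9.400e-01
  9.000e-02 -0.000e+00  1.000e-02  0.000e+00  2.000e-02 -0.000e+00
  1.100e-01]
```

View pics/w3.png

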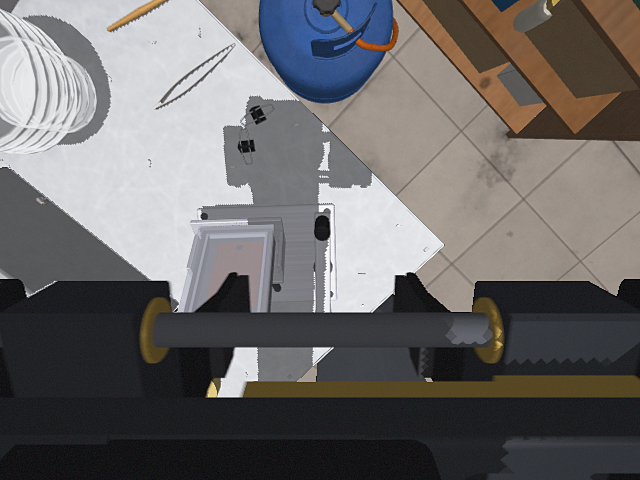

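```bash
cat > kin2.py <<'E'
from h import *
from scipy.optimize import least_squares
S=[-1,1,-1,1,-1,1,-1]
DATA=[([-67.71713103,18.43758957,-4.01369397,83.17606685,1.29432526,78.54236093,-3.2606326],[0.23781509,0.60431694,0.22146774]),
([-20.688,10.028,47.3756,81.3625,-7.1507,91.8019,-24.8821],[.5371,-.2217,.3589]),
([-20.1395,13.7103,45.7427,97.6704,-10.2689,72.8441,-21.6566],[.5393,-.2151,.1864]),
([-14.4678,28.5203,62.4532,89.8034,-25.6355,77.3453,-85.8288],[.5294,-.3552,.1846]),
([-14.223,24.5866,64.8128,77.1037,-22.1993,91.6214,-88.7092],[.5307,-.3538,.3258])]
import os
if os.path.exists('kd.txt'):
    for l in open('kd.txt'):
        v=list(map(float,l.split()))
        if len(v)==10: DATA.append((v[:7],v[7:]))
def fk(q,L):
    a=np.asarray(q)*S;M=np.eye(3);p=np.zeros(3)
    for i in range(7):
        M=M@R.from_euler('zy'[i%2],a[i],degrees=True).as_matrix()
        p=p+M@{0:np.array([L[0],0,L[1]]),1:np.array([0,0,0.]),2:np.array([L[3],0,L[2]]),3:np.zeros(3),4:np.array([L[5],0,L[4]]),5:np.array([L[6],0,L[7]]),6:np.zeros(3)}[i]
    return p,M@R.from_euler('z',90,degrees=True).as_matrix()
L0=np.array([0,.3,.35,.0,.35,.0,.08,.25])
def fit():
    f=lambda L:np.r_[np.concatenate([fk(q,L)[0]-p for q,p in DATA]),(L-L0)*1e-3]
    return least_squares(f,L0)
if __name__=='__main__':
    r=fit();print(r.x.round(4));print((r.fun[:3*len(DATA)].reshape(-1,3)*1e3).round(2))
E
python3 kin2.py
```

```text
[-2.4900e-02  9.2980e-01  4.7710e-01  2.0000e-03  5.1420e-01  8.0000e-04
 -2.1200e-02  1.0542e+00]
[[-26.06  10.62   2.26]
 [ -1.84   3.12   1.66]
 [  0.23   5.4    0.76]
 [ -1.5   -2.82  -2.9 ]
 [  1.23  -1.81  -1.78]]
```

```bash
cat > kin3.py <<'E'
from kin2 import *
def fk(q,L):
    L=np.asarray(L)
    a=np.asarray(q)*S;M=np.eye(3);p=np.zeros(3)
    T={0:[L[0],L[8],L[1]],2:[L[3],L[9],L[2]],4:[L[5],L[10],L[4]],6:[0,0,L[7]],5:[L[6],0,0]}
    for i in range(7):
        M=M@R.from_euler('zy'[i%2],a[i],degrees=True).as_matrix()
        if i in T:p=p+M@np.array(T[i],float)
    return p,M@R.from_euler('z',90,degrees=True).as_matrix()
if __name__=='__main__':
  for L0 in ([0.081,.317,.4,0,.4,0,0,.4,.1925,-.1685,.1363],[.081,.317,.4,0,.4,0,0,.4,-.1925,.1685,-.1363],[0,.3,.4,0,.4,0,.08,.3,0,0,0]):
    L0=np.array(L0)
    f=lambda L:np.r_[np.concatenate([fk(q,L)[0]-p for q,p in DATA]),(L-L0)*3e-3]
    r=least_squares(f,L0);print(r.cost,r.x.round(4));print((r.fun[:3*len(DATA)].reshape(-1,3)*1e3).round(2))
E
python3 kin3.py
```

```text
5.145727587921467e-07 [ 1.000e-04  2.751e-01  4.676e-01 -1.000e-04  5.132e-01  0.000e+00
  1.000e-04  3.941e-01 -1.550e-02 -1.070e-02 -4.000e-04]
[[-0.02 -0.   -0.01]
 [-0.02 -0.08 -0.  ]
 [ 0.05  0.02  0.01]
 [-0.05  0.    0.  ]
 [ 0.04  0.05  0.  ]]
4.921619048713231e-07 [ 1.000e-04  2.751e-01  4.676e-01 -0.000e+00  5.132e-01  0.000e+00
  1.000e-04  3.941e-01 -1.550e-02 -1.060e-02 -4.000e-04]
[[-0.01 -0.01 -0.  ]
 [-0.01 -0.07  0.  ]
 [ 0.05  0.02  0.01]
 [-0.05  0.   -0.01]
 [ 0.04  0.05 -0.  ]]
1.4194635619804185e-07 [-0.000e+00  2.424e-01  4.677e-01 -1.000e-04  5.132e-01  0.000e+00
  0.000e+00  3.615e-01 -1.560e-02 -1.070e-02 -3.000e-04]
[[-0.01 -0.   -0.01]
 [ 0.02 -0.01  0.  ]
 [-0.   -0.03  0.01]
 [-0.    0.01 -0.01]
 [-0.01  0.02  0.  ]]
```

```bash
cat > ik.py <<'E'
from kin3 import *
LO=np.array([-163.93,-17.29,-79.2,3.27,-89.18,5.43,-154.24]);HI=np.array([163.93,119.83,71.16,140.29,269.18,117.66,154.24])
def ik(p,M,L,q0,w=1e-4,qref=None):
    qref=q0 if qref is None else qref
    def f(q):
        pp,MM=fk(q,L)
        return np.r_[(pp-p)*10,R.from_matrix(M.T@MM).as_rotvec()*3,(q-qref)*w]
    r=least_squares(f,np.clip(q0,LO+.1,HI-.1),bounds=(LO,HI),x_scale=50)
    pp,MM=fk(r.x,L);return r.x,np.linalg.norm(pp-p),np.degrees(R.from_matrix(M.T@MM).magnitude())
def family(p,M,L,n=40,seed=0):
    g=np.random.default_rng(seed);out=[]
    for i in range(n):
        q,e,a=ik(p,M,L,g.uniform(LO,HI),1e-6)
        if e<1e-3 and a<.2: out.append(q)
    return np.array(out)
E
cat > plan.py <<'E'
from ik import *
s=np.load('stand2.npy')
L=least_squares(lambda L:np.r_[np.concatenate([fk(q,L)[0]-p for q,p in DATA]),(L-[0,.27,.467,0,.513,0,0,.39,0,0,0])*1e-3],[0,.27,.467,0,.513,0,0,.39,0,0,0]).x
np.save('L.npy',L);print(L.round(4))
Rs=R.from_euler('z',s[2]).as_matrix()
z=D;toe=np.array([.045,0,.04])
for sg in (1,-1):
    y=sg*N;x=np.cross(y,z);M=Rs@np.c_[x,y,z]
    p=st2w(toe+.018*N-.068*D,s)[0]
    F=family(p,M,L)
    print(sg,p.round(4),len(F))
    F=F[np.argsort(F[:,2])]
    print(F.round(0)[::max(1,len(F)//14)])
E
python3 plan.py
```

```text
[-0.000e+00  2.475e-01  4.677e-01 -1.000e-04  5.133e-01  0.000e+00
  0.000e+00  3.666e-01 -1.560e-02 -1.070e-02 -3.000e-04]
1 [ 0.5465 -0.2247  0.106 ] 21
[[ 86.   5. -79. 126.  49.  33. -74.]
 [ 86.   5. -79. 126.  49.  33. -74.]
 [ 86.   5. -79. 126.  49.  33. -74.]
 [ 86.   5. -79. 126.  49.  33. -74.]
 [ 73.   2. -66. 126.  45.  32. -71.]
 [ 72.   2. -64. 126.  45.  31. -71.]
 [ 70.   2. -62. 126.  45.  31. -71.]
 [ 49.   1. -42. 127.  43.  31. -70.]
 [ 45.   0. -38. 127.  43.  31. -70.]
 [ 32.  -0. -25. 127.  42.  31. -70.]
 [ 30.  -0. -22. 127.  42.  31. -70.]
 [ 29.  -0. -22. 127.  42.  31. -70.]
 [ 18.  -0. -11. 127.  42.  31. -70.]
 [-12.  -2.  19. 128.  43.  31. -71.]
 [-14.  -2.  22. 129.  43.  31. -71.]
 [-29.  -2.  36. 129.  45.  32. -71.]
 [-33.  -3.  41. 129.  45.  32. -72.]
 [-36.  -3.  43. 129.  46.  32. -72.]
 [-37.  -3.  44. 129.  46.  32. -72.]
 [-50.  -5.  57. 129.  48.  33. -73.]
 [-56.  -6.  62. 129.  50.  34. -75.]]
-1 [ 0.5465 -0.2247  0.106 ] 23
[[ 86.   5. -79. 126.  49.  33. 106.]
 [ 86.   5. -79. 126.  49.  33. 106.]
 [ 86.   5. -79. 126.  49.  33. 106.]
 [ 86.   5. -79. 126.  49.  33. 106.]
 [ 86.   5. -79. 126.  49.  33. 106.]
 [ 79.   3. -72. 126.  46.  32. 108.]
 [ 64.   1. -57. 126.  44.  31. 110.]
 [ 57.   1. -50. 126.  43.  31. 110.]
 [ 33.   0. -26. 127.  42.  31. 110.]
 [ 29.  -0. -21. 127.  42.  31. 110.]
 [ 27.  -0. -19. 127.  42.  31. 110.]
 [ 26.  -0. -19. 127.  42.  31. 110.]
 [ 21.  -0. -14. 127.  42.  31. 110.]
 [-19.  -2.  27. 129.  44.  31. 109.]
 [-23.  -2.  30. 129.  44.  31. 109.]
 [-26.  -2.  34. 129.  44.  32. 109.]
 [-32.  -3.  39. 129.  45.  32. 108.]
 [-34.  -3.  41. 129.  45.  32. 108.]
 [-42.  -4.  49. 129.  46.  32. 108.]
 [-42.  -4.  49. 129.  46.  32. 108.]
 [-57.  -6.  63. 129.  50.  34. 105.]
 [-66. -10.  71. 130.  55.  37. 102.]
 [-66. -10.  71. 130.  55.  37. 102.]]
```

```bash
cat > sim.py <<'E'
from ik import *
L=np.load('L.npy')
def jac(q):
    p0,M0=fk(q,L);J=np.zeros((6,7))
    for i in range(7):
        d=q.copy();d[i]+=.01;p,M=fk(d,L)
        J[:3,i]=(p-p0)/.01;J[3:,i]=R.from_matrix(M@M0.T).as_rotvec()/.01
    return J,p0,M0
def go(q,p,M,vmax=.05,wmax=8.59,sub=5,n=60,lim=True,wpos=1.):
    q=q.copy();tr=[]
    for k in range(n*sub):
        J,p0,M0=jac(q)
        dp=p-p0;dr=R.from_matrix(M@M0.T).as_rotvec()
        if np.linalg.norm(dp)<3e-4 and np.linalg.norm(dr)<2e-3:break
        # synchronous within row limits
        a=min(1,vmax/sub/max(np.linalg.norm(dp),1e-9));b=min(1,np.radians(wmax)/sub/max(np.linalg.norm(dr),1e-9))
        dq=np.linalg.lstsq(J,np.r_[a*dp,b*dr],rcond=1e-6)[0]
        q=q+dq
        if lim:q=np.clip(q,LO+.5,HI-.5)
        tr.append(q.copy())
    return q,k/sub,np.array(tr)
E
python3 - <<'E'
from sim import *
q=np.array(DATA[0][0])
o=dict(tool_pos=np.array(DATA[0][1]))
for p,y,n in (([.33,.45,.36],120,4),([.5371,-.2217,.3589],39.1,60)):
    q,k,t=go(q,np.array(p),rotyaw(y),n=n);print(k,q.round(1))
for p,y,n in (([.5393,-.2151,.1864],40.5,60),([.561,-.292,.185],-6,60),([.5294,-.3552,.1846],-46.6,60)):
    q,k,t=go(q,np.array(p),rotyaw(y),n=n);print(k,q.round(1))
E
```

```text
3.8 [-61.8   6.4   3.7  83.9  -0.4  89.7 -23.9]
14.6 [-19.5   9.8  46.   81.4  -7.1  91.8 -25. ]
3.6 [-19.1  13.6  44.4  97.6  -9.9  72.9 -22. ]
5.6 [-15.8  23.9  53.4  90.3 -19.6  75.7 -55.9]
4.8 [-14.3  28.5  62.3  89.7 -25.7  77.4 -85.8]
```

```bash
cat > plan2.py <<'E'
from sim import *
s=np.load('stand2.npy');Rs=R.from_euler('z',s[2]).as_matrix();toe=np.array([.045,0,.04])
def tcp(sd,sy=0,n=.018): return st2w(toe+n*N-sd*D+sy*Y,s)[0]
def ori(sg,ang=0):
    M=Rs@np.c_[np.cross(N,D)*sg,sg*N,D]
    return M@R.from_euler('z',ang,degrees=True).as_matrix()
if __name__=='__main__':
    q=np.array([-14.223,24.5866,64.8128,77.1037,-22.1993,91.6214,-88.7092])
    up=np.array([0,0,.16])
    for nm,p,M in (('mid',[.50,-.25,.36],rotyaw(0)),('pre',tcp(.22),ori(1)),('pre2',tcp(.135),ori(1)),('grasp',tcp(.068),ori(1)),('lift',tcp(.068)+up,ori(1)),('f90',tcp(.068)+up,ori(1,-90)),('f180',tcp(.068)+up,ori(-1)),('back',tcp(.068),ori(-1)),('out',tcp(.16),ori(-1)),('home',tcp(.16)+up,ori(-1))):
        q,k,t=go(q,np.array(p),M);pp,MM=fk(q,L)
        print(nm,k,q.round(1),'err',np.linalg.norm(pp-p).round(4),'minlim',np.min(np.minimum(t-LO,HI-t),0).round(0))
E
python3 plan2.py
```

```text
mid 5.4 [-30.5   7.9  61.3  84.6  -6.9  91.6 -59.6] err 0.0 minlim [131.  25.   6.  56.  68.  26.  66.]
pre 59.8 [ -9.5 -16.8   6.9 133.7  39.3  45.6 -70.4] err 0.0734 minlim [122.   0.  10.   4.  85.  28.  78.]
pre2 1.2 [ -8.2 -10.3  11.  128.8  39.3  40.4 -67.3] err 0.0001 minlim [155.   1.  60.   7. 128.  35.  83.]
grasp 1.4 [ -6.2  -1.3  13.4 128.3  42.9  31.1 -70.3] err 0.0001 minlim [156.   8.  58.  11. 129.  26.  84.]
lift 3.4 [ -8.1 -12.2  13.5 117.5  31.8  50.1 -54.2] err 0.0 minlim [156.   5.  58.  12. 121.  27.  85.]
f90 10.6 [-18.5 -13.4  22.5 117.7  35.   51.4  33.5] err 0.0 minlim [145.   4.  49.  23. 121.  45. 102.]
f180 10.6 [-30.  -15.3  32.1 118.   39.   53.3 120.6] err 0.0 minlim [134.   2.  39.  22. 124.  46.  34.]
back 3.2 [-28.   -2.4  35.2 128.9  44.5  31.6 108.8] err 0.0002 minlim [134.   2.  36.  11. 128.  26.  34.]
out 2.0 [-30.1 -16.3  28.5 129.2  45.2  47.8 108.4] err 0.0 minlim [134.   1.  37.  11. 134.  28.  46.]
home 59.8 [ -0.4 -16.8   3.  139.8  40.4  37.8 110.1] err 0.24 minlim [134.   0.  43.   0. 130.  32.  43.]
```

```bash
cat > plan3.py <<'E'
from plan2 import *
q=np.array([-14.223,24.5866,64.8128,77.1037,-22.1993,91.6214,-88.7092])
up=np.array([0,0,.16]);u1=np.array([0,0,.1])
A=lambda n,sd=.135:tcp(sd,n=n)
for nm,p,M in (('mid',[.58,-.27,.34],rotyaw(0)),('Ahigh',A(.1)+u1,ori(1)),('A',A(.1),ori(1)),('pre2',tcp(.135),ori(1)),('grasp',tcp(.068),ori(1)),('lift',tcp(.068)+[.04,-.04,.16],ori(1)),('f90',tcp(.068)+[.04,-.04,.16],ori(1,-90)),('f180',tcp(.068)+[.04,-.04,.16],ori(-1)),('back',tcp(.068),ori(-1)),('out',tcp(.135),ori(-1)),('A',A(.1),ori(-1)),('Ah',A(.1)+u1,ori(-1)),('down',[.52,-.34,.3],rotyaw(133.8-180)),('down',[.52,-.34,.3],rotyaw(133.8))):
        q,k,t=go(q,np.array(p),M);pp,MM=fk(q,L)
        print(nm,k,np.round(p,3),q.round(1),'err',np.linalg.norm(pp-p).round(4),'minlim',np.min(np.minimum(t-LO,HI-t),0).round(0))
E
python3 plan3.py
```

```text
mid 5.4 [ 0.58 -0.27  0.34] [-16.9  21.4  54.9  74.9 -17.4  92.3 -54.7] err 0.0 minlim [144.  39.   7.  63.  67.  25.  66.]
Ahigh 6.6 [ 0.567 -0.245  0.308] [-38.7 -15.6  41.1 111.9  39.1  57.3 -55.8] err 0.0001 minlim [124.   2.  16.  28.  74.  28.  98.]
A 2.0 [ 0.567 -0.245  0.208] [-38.  -10.   44.3 120.1  40.4  44.5 -60.7] err 0.0002 minlim [125.   2.  27.  20. 128.  39.  94.]
pre2 1.8 [ 0.519 -0.198  0.161] [-36.9 -14.4  37.  129.6  48.1  45.  -73.4] err 0.0 minlim [126.   3.  28.  11. 131.  39.  81.]
grasp 1.4 [ 0.546 -0.225  0.106] [-36.2  -3.1  43.3 129.1  45.6  32.  -71.9] err 0.0001 minlim [127.   4.  28.  11. 135.  27.  81.]
lift 3.6 [ 0.586 -0.265  0.266] [-37.8  -9.8  45.5 113.   35.8  49.3 -53.3] err 0.0 minlim [126.   7.  26.  12. 125.  28.  84.]
f90 10.6 [ 0.586 -0.265  0.266] [-50.3 -13.5  55.6 113.2  41.4  51.8  33. ] err 0.0 minlim [114.   4.  16.  27. 125.  44. 103.]
f180 15.4 [ 0.586 -0.265  0.266] [-57.3 -16.8  60.4 113.3  45.9  54.2 120.1] err 0.0002 minlim [101.   0.   8.  27. 131.  46.  34.]
back 3.4 [ 0.546 -0.225  0.106] [-57.   -6.3  63.4 129.5  50.6  34.2 105. ] err 0.0002 minlim [107.   1.   8.  11. 135.  29.  35.]
out 14.6 [ 0.519 -0.198  0.161] [-45.4 -16.8  44.1 129.7  51.6  47.3 104.2] err 0.0003 minlim [108.   0.  10.  10. 141.  32.  50.]
A 1.8 [ 0.567 -0.245  0.208] [-47.7 -12.6  52.6 120.3  44.4  46.5 116.6] err 0.0 minlim [116.   1.  19.  12. 134.  41.  38.]
Ah 12.8 [ 0.567 -0.245  0.308] [-42.9 -16.8  44.2 112.   41.1  58.3 122.9] err 0.0003 minlim [116.   0.  19.  21. 130.  43.  31.]
down 59.8 [ 0.52 -0.34  0.3 ] [-68.1 -16.8  70.7 106.5  52.4  74.  153.7] err 0.0024 minlim [ 96.   0.   0.  28. 121.  44.   0.]
down 24.2 [ 0.52 -0.34  0.3 ] [-20.3  25.   70.7  82.3 -23.5  89.   92.8] err 0.0002 minlim [95.  1.  0. 34. 65. 29.  2.]
```

```bash
cat > srch.py <<'E'
from plan2 import *
q0=np.array([-14.223,24.5866,64.8128,77.1037,-22.1993,91.6214,-88.7092])
u1=np.array([0,0,.1]);g=np.random.default_rng(1);res=[]
A=tcp(.135,n=.1)
for i in range(150):
    q=q0;T=0;ml=99
    r=g.uniform(.5,.8);az=np.radians(g.uniform(-35,20));z=g.uniform(.33,.45)
    p=np.array([r*np.cos(az),r*np.sin(az),z])
    a=g.uniform(-60,170);tl=g.uniform(0,60);ta=g.uniform(-180,180)
    tv=R.from_rotvec(np.radians(tl)*np.array([np.cos(np.radians(ta)),np.sin(np.radians(ta)),0])).as_matrix()
    for pp,M in ((p,tv@rotyaw(a)),(A+u1,ori(1)),(A,ori(1))):
        q,k,t=go(q,pp,M,sub=3,n=30);T+=k;ml=min(ml,np.min(np.minimum(t-LO,HI-t)))
    e=np.linalg.norm(fk(q,L)[0]-A)
    if e<.002: res.append((q[2],T,ml,p.round(3),a,tl,ta,q.round(0)))
res=[r for r in res if r[2]>2]
res.sort(key=lambda r:abs(r[0]))
for r in res[:10]:print([np.round(x,2) for x in r])
E
python3 srch.py
```

```text
[np.float64(2.49), np.float64(26.67), np.float64(5.09), array([ 0.69, -0.28,  0.43]), np.float64(87.76), np.float64(48.09), np.float64(-35.64), array([  7.,  -5.,   2., 119.,  31.,  41., -54.])]
[np.float64(17.06), np.float64(28.67), np.float64(6.46), array([ 0.69, -0.13,  0.38]), np.float64(102.9), np.float64(18.5), np.float64(4.85), array([ -8.,  -6.,  17., 119.,  33.,  42., -56.])]
[np.float64(24.58), np.float64(26.67), np.float64(3.8), array([ 0.64, -0.36,  0.44]), np.float64(95.15), np.float64(3.75), np.float64(121.48), array([-16.,  -7.,  25., 120.,  35.,  42., -57.])]
[np.float64(27.3), np.float64(27.67), np.float64(5.37), array([ 0.58, -0.1 ,  0.4 ]), np.float64(97.18), np.float64(12.73), np.float64(34.32), array([-19.,  -7.,  27., 120.,  35.,  42., -57.])]
[np.float64(31.91), np.float64(34.67), np.float64(4.65), array([ 0.54, -0.13,  0.36]), np.float64(133.48), np.float64(23.4), np.float64(170.89), array([-24.,  -8.,  32., 120.,  36.,  43., -58.])]
[np.float64(31.98), np.float64(18.0), np.float64(4.6), array([ 0.71, -0.1 ,  0.42]), np.float64(22.72), np.float64(32.54), np.float64(-47.42), array([-24.,  -8.,  32., 120.,  36.,  43., -58.])]
[np.float64(32.37), np.float64(32.33), np.float64(4.56), array([0.54, 0.1 , 0.41]), np.float64(121.03), np.float64(11.5), np.float64(108.85), array([-25.,  -8.,  32., 120.,  36.,  43., -58.])]
[np.float64(33.08), np.float64(22.0), np.float64(2.48), array([ 0.58, -0.05,  0.4 ]), np.float64(54.77), np.float64(25.47), np.float64(27.25), array([-26.,  -8.,  33., 120.,  37.,  43., -58.])]
[np.float64(33.29), np.float64(33.0), np.float64(3.99), array([0.5 , 0.16, 0.4 ]), np.float64(118.0), np.float64(31.75), np.float64(40.17), array([-26.,  -8.,  33., 120.,  37.,  43., -58.])]
[np.float64(33.56), np.float64(28.0), np.float64(4.32), array([ 0.46, -0.24,  0.42]), np.float64(102.3), np.float64(11.12), np.float64(117.62), array([-26.,  -8.,  34., 120.,  37.,  43., -58.])]
```

```bash
cat > plan4.py <<'E'
from plan2 import *
import sys
from cell import env
o=env.get_obs();q=np.array(o['qpos'])
u1=np.array([0,0,.1]);A=tcp(.135,n=.1)
V=np.array([.68,-.14,.40]);VM=R.from_euler('x',20,degrees=True).as_matrix()@rotyaw(100)
F=tcp(.068)+[.05,-.05,.16]
print('V',inc(o,V,VM))
for nm,p,M in (('V',V,VM),('Ah',A+u1,ori(1)),('A',A,ori(1)),('pre2',tcp(.135),ori(1)),('grasp',tcp(.068),ori(1)),('lift',F,ori(1)),('f90',F,ori(1,-90)),('f180',F,ori(-1)),('back',tcp(.068),ori(-1)),('out',tcp(.135),ori(-1)),('A',A,ori(-1)),('Ah',A+u1,ori(-1)),('down',[.58,-.34,.3],rotyaw(0)),('down',[.52,-.34,.3],rotyaw(133.8))):
        q,k,t=go(q,np.array(p),M);pp,MM=fk(q,L)
        print(nm,k,np.round(p,3),q.round(1),'err',np.linalg.norm(pp-p).round(4),'minlim',np.min(np.minimum(t-LO,HI-t),0).round(0))
E
python3 plan4.py
```

```text
V [-5.1300e-02 -2.5530e-01 -7.5700e-02  2.3700e+01  1.1960e+01 -1.4453e+02]
V 17.2 [ 0.68 -0.14  0.4 ] [  2.   30.5  31.9  52.8 -34.6 108.8  32.6] err 0.0 minlim [143.  39.   7.  49.  55.   9.  66.]
Ah 8.4 [ 0.567 -0.245  0.308] [ -9.6 -10.6  17.  111.2  29.4  53.1 -49.1] err 0.0 minlim [152.   7.  33.  29.  56.  11. 105.]
A 2.0 [ 0.567 -0.245  0.208] [ -8.6  -6.3  17.2 119.4  33.1  41.6 -55.7] err 0.0001 minlim [154.   7.  54.  21. 119.  36.  99.]
pre2 1.8 [ 0.519 -0.198  0.161] [ -9.5 -10.4  12.2 128.8  39.6  40.6 -67.5] err 0.0 minlim [154.   7.  54.  11. 123.  35.  87.]
grasp 1.4 [ 0.546 -0.225  0.106] [ -7.5  -1.4  14.7 128.3  43.   31.1 -70.4] err 0.0001 minlim [155.   8.  56.  11. 129.  26.  84.]
lift 3.6 [ 0.596 -0.275  0.266] [ -6.9  -4.3  18.7 110.8  27.3  45.9 -46.8] err 0.0 minlim [157.  13.  52.  13. 116.  27.  86.]
f90 10.6 [ 0.596 -0.275  0.266] [-11.1  -4.6  22.7 110.9  27.9  46.1  42.8] err 0.0 minlim [153.  13.  48.  29. 116.  41. 109.]
f180 10.6 [ 0.596 -0.275  0.266] [-15.7  -4.9  27.1 111.   28.6  46.3 132.4] err 0.0 minlim [148.  12.  44.  29. 117.  41.  22.]
back 3.6 [ 0.546 -0.225  0.106] [-15.9  -1.7  23.1 128.6  43.5  31.3 109.3] err 0.0 minlim [148.  12.  44.  12. 118.  26.  23.]
out 1.4 [ 0.519 -0.198  0.161] [-17.9 -11.2  19.9 129.1  41.9  41.6 110.9] err 0.0001 minlim [146.   6.  49.  11. 131.  27.  43.]
A 1.8 [ 0.567 -0.245  0.208] [-17.4  -7.   25.5 119.6  34.8  42.3 123.1] err 0.0 minlim [146.   6.  46.  12. 124.  36.  31.]
Ah 2.0 [ 0.567 -0.245  0.308] [-18.5 -11.6  24.6 111.5  31.8  54.  129.1] err 0.0001 minlim [145.   6.  46.  21. 121.  38.  25.]
down 59.8 [ 0.58 -0.34  0.3 ] [ 27.4  24.6  -8.5  67.4  15.1  95.1 153.7] err 0.0 minlim [136.   6.   9.  29.  46.   3.   0.]
down 10.6 [ 0.52 -0.34  0.3 ] [28.7 13.4  2.5 80.6 -0.6 86.  75. ] err 0.0 minlim [134.  31.  69.  60.  89.  23.   2.]
```

Emit:
{"name": "servo_tool", "arguments": {
  "increments": [
    [[-0.051,-0.255,-0.076,23.7,12,-144.5,1],[-0.051,-0.255,-0.076,23.7,12,-144.5,1],[-0.051,-0.255,-0.076,23.7,12,-144.5,1],[-0.051,-0.255,-0.076,23.7,12,-144.5,1],[-0.051,-0.255,-0.076,23.7,12,-144.5,1],[-0.051,-0.255,-0.076,23.7,12,-144.5,1],[-0.051,-0.255,-0.076,23.7,12,-144.5,1],[-0.051,-0.255,-0.076,23.7,12,-144.5,1],[-0.051,-0.255,-0.076,23.7,12,-144.5,1],[-0.051,-0.255,-0.076,23.7,12,-144.5,1],[-0.051,-0.255,-0.076,23.7,12,-144.5,1],[-0.051,-0.255,-0.076,23.7,12,-144.5,1],[-0.051,-0.255,-0.076,23.7,12,-144.5,1],[-0.051,-0.255,-0.076,23.7,12,-144.5,1],[-0.051,-0.255,-0.076,23.7,12,-144.5,1],[-0.051,-0.255,-0.076,23.7,12,-144.5,1],[-0.051,-0.255,-0.076,23.7,12,-144.5,1],[-0.051,-0.255,-0.076,23.7,12,-144.5,1]]
  ]
}}

```text
time_s: 7.95
tool_pos: [0.6803, -0.1406, 0.3974]
tool_rot: [176.6, -19.8, 100.5]
force: [-0.7, -0.7, -0.2]
grip_width: 0.0873
```

Run:
```python
from plan2 import *
from cell import env
o=env.get_obs();show(o)
open('kd.txt','a').write(' '.join(map(str,list(o['qpos'])+list(o['tool_pos'])))+'\n')
print(fk(o['qpos'],L)[0]-o['tool_pos'])
A=tcp(.135,n=.1)
print('Ah',inc(o,A+[0,0,.1],ori(1)))
print('A',inc(o,A,ori(1)))
```

```text
time_s 7.95
qpos [  2.323   30.7762  31.698   52.6969 -34.5197 108.8313  32.6842]
tool_pos [ 0.6803 -0.1406  0.3974]
tool_rot [176.6035 -19.8056 100.5463]
force [-0.6528 -0.7185 -0.1831]
wrist_torque [-0.4336  0.0526 -0.0209]
grip_width 0.0873
[-5.66870025e-06 -6.68455774e-04 -1.82206280e-05]
Ah [ -0.1072  -0.1336   0.0486 -38.37   -35.85    46.36  ]
A [ -0.1411  -0.1392   0.1425 -38.37   -35.85    46.36  ]
```

Emit:
{"name": "servo_tool", "arguments": {
  "increments": [
    [[-0.107,-0.134,0.049,-38.4,-35.9,46.4,1],[-0.107,-0.134,0.049,-38.4,-35.9,46.4,1],[-0.107,-0.134,0.049,-38.4,-35.9,46.4,1],[-0.107,-0.134,0.049,-38.4,-35.9,46.4,1],[-0.107,-0.134,0.049,-38.4,-35.9,46.4,1],[-0.107,-0.134,0.049,-38.4,-35.9,46.4,1],[-0.107,-0.134,0.049,-38.4,-35.9,46.4,1],[-0.107,-0.134,0.049,-38.4,-35.9,46.4,1],[-0.107,-0.134,0.049,-38.4,-35.9,46.4,1],[-0.107,-0.134,0.049,-38.4,-35.9,46.4,1]]
  ]
}}

```text
time_s: 8.95
tool_pos: [0.5662, -0.2408, 0.3078]
tool_rot: [144.8, -0.0, 45.6]
force: [-0.4, -0.3, 0.1]
grip_width: 0.0874
```

Run:
```python
from plan2 import *
from cell import env
from ov import overlay
import pickle
o=env.get_obs();show(o)
open('kd.txt','a').write(' '.join(map(str,list(o['qpos'])+list(o['tool_pos'])))+'\n')
c=env.read_camera('wrist');cv2.imwrite('pics/w4.png',c['frame']);pickle.dump(c,open('w4.pkl','wb'))
overlay(c,s,0,0,640,480,1,'pics/ov4.png',th=1.6)
A=tcp(.135,n=.1)
print('A',inc(o,A,ori(1)))
```

```text
time_s 8.95
qpos [-12.3401 -11.2554  18.7107 111.7765  30.5163  53.4062 -50.3911]
tool_pos [ 0.5662 -0.2408  0.3078]
tool_rot [ 1.448338e+02 -3.200000e-02  4.558850e+01]
force [-0.4225 -0.2624  0.1282]
wrist_torque [0.4057 0.5716 0.0255]
grip_width 0.0874
A [-0.0024 -0.0547  0.0836  0.17   -0.08    0.06  ]
```

View pics/w4.png

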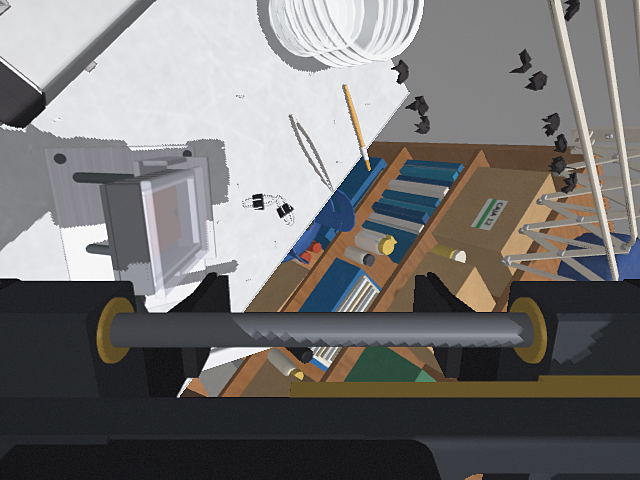

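View pics/ov4.png

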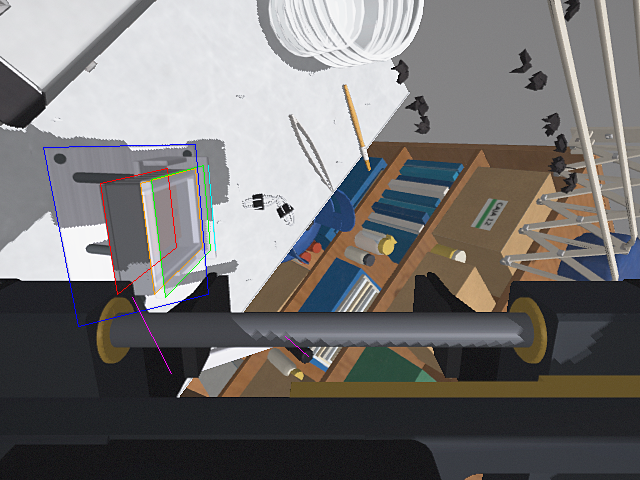

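Run:
```python
from ov import *
c=pickle.load(open('w4.pkl','rb'));s=np.load('stand2.npy')
overlay(c,s,35,135,190,150,4,'pics/ov4z.png',th=1.6)
cv2.imwrite('pics/w4z.png',cv2.resize(c['frame'][135:285,35:225],None,fx=4,fy=4,interpolation=cv2.INTER_CUBIC))
```

```text
(no output)
```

View pics/ov4z.png

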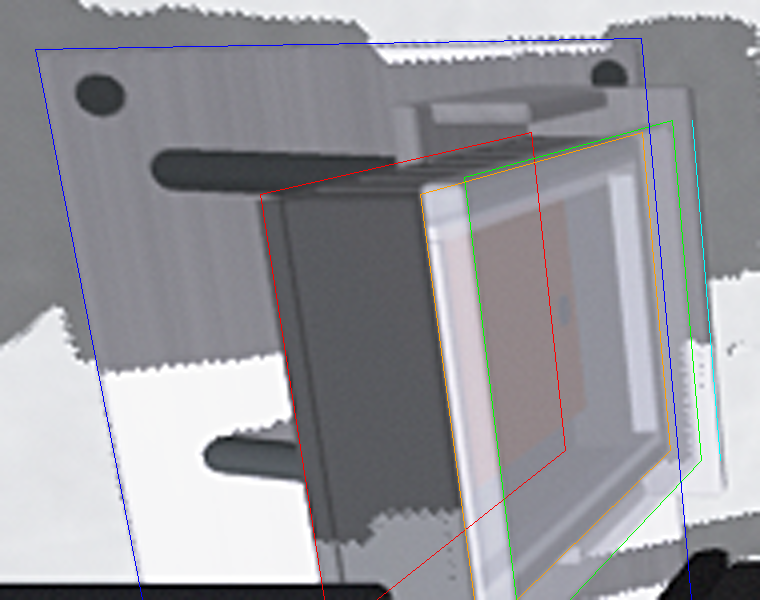

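View pics/w4z.png

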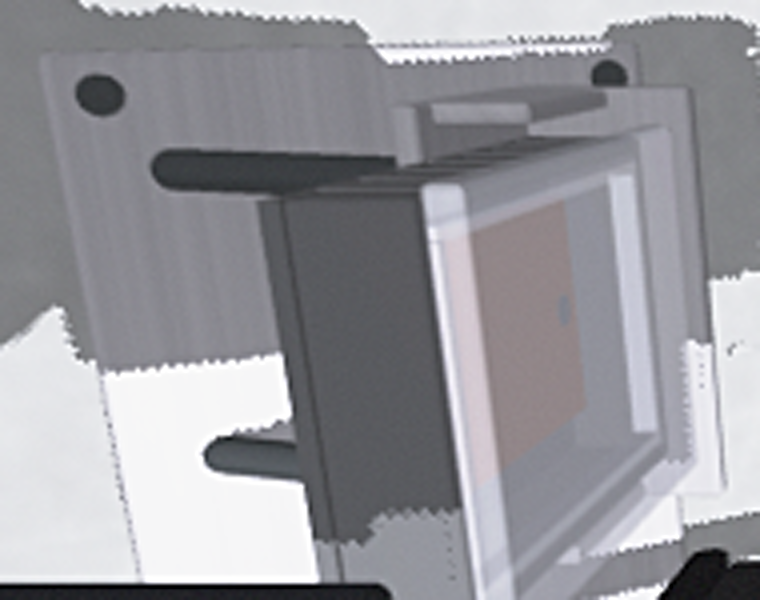

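Run:
```python
from plan2 import *
from cell import env
o=env.get_obs();show(o)
s[1]+=0
sy=-.001
for n,p in (('Ah',tcp(.135,sy,.1)+[0,0,.1]),('A',tcp(.135,sy,.1)),('pre',tcp(.135,sy)),('g',tcp(.068,sy))): print(n,inc(o,p,ori(1)))
```

```text
time_s 9.0
qpos [-12.3254 -11.2294  18.8977 111.652   30.4084  53.4379 -50.0886]
tool_pos [ 0.5661 -0.2425  0.3085]
tool_rot [1.44868e+02 4.60000e-03 4.55952e+01]
force [ 0.6506  0.087  -0.2106]
wrist_torque [ 0.3918  0.5745 -0.0125]
grip_width 0.0869
Ah [-0.0021  0.0016  0.0017  0.13   -0.06    0.09  ]
A [-0.0021 -0.056   0.0835  0.13   -0.06    0.09  ]
pre [-0.0019 -0.138   0.0833  0.13   -0.06    0.09  ]
g [-0.002  -0.1381  0.1503  0.13   -0.06    0.09  ]
```

Emit:
{"name": "servo_tool", "arguments": {
  "increments": [
    [[-0.001,-0.029,0.041,0,0,0,1],[-0.001,-0.057,0.082,0,0,0,1],[-0.001,-0.057,0.082,0,0,0,1],[-0.001,-0.1,0.082,0,0,0,1],[-0.001,-0.139,0.082,0,0,0,1],[-0.001,-0.139,0.082,0,0,0,1],[-0.001,-0.139,0.082,0,0,0,1],[-0.001,-0.139,0.082,0,0,0,1]]
  ]
}}

```text
time_s: 9.8
tool_pos: [0.5211, -0.2002, 0.1663]
tool_rot: [144.5, -0.2, 45.3]
force: [-0.3, 0.7, 1.3]
grip_width: 0.087
```

Run:
```python
from plan2 import *
from cell import env
o=env.get_obs();show(o)
for n,p in (('pre',tcp(.135,-.001)),('g',tcp(.068,-.001))): print(n,inc(o,p,ori(1)))
c=env.read_camera('scene');cv2.imwrite('pics/s5.png',cv2.resize(c['frame'][150:400,290:490],None,fx=2.4,fy=2.4,interpolation=cv2.INTER_CUBIC))
c=env.read_camera('wrist');cv2.imwrite('pics/w5.png',c['frame'])
```

```text
time_s 9.8
qpos [-12.0136 -11.0019  14.4868 128.8061  40.6577  41.0234 -68.3248]
tool_pos [ 0.5211 -0.2002  0.1663]
tool_rot [144.5331  -0.245   45.3117]
force [-0.3284  0.7231  1.2779]
wrist_torque [0.3741 0.5861 0.0353]
grip_width 0.087
pre [-0.0008 -0.0057  0.0026  0.47   -0.1    -0.29  ]
g [-0.0009 -0.0062  0.0696  0.47   -0.1    -0.29  ]
```

View pics/s5.png

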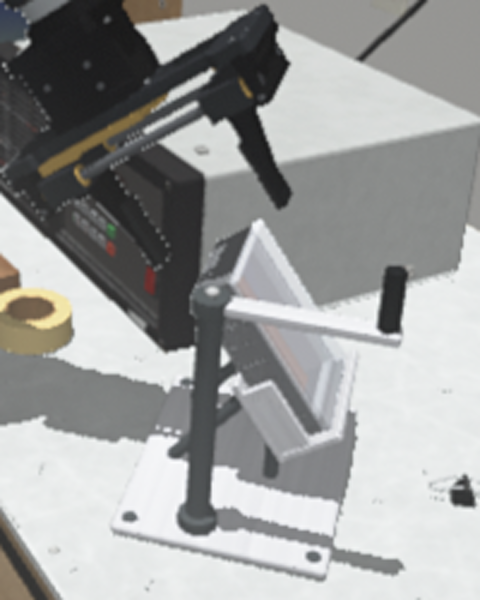

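View pics/w5.png

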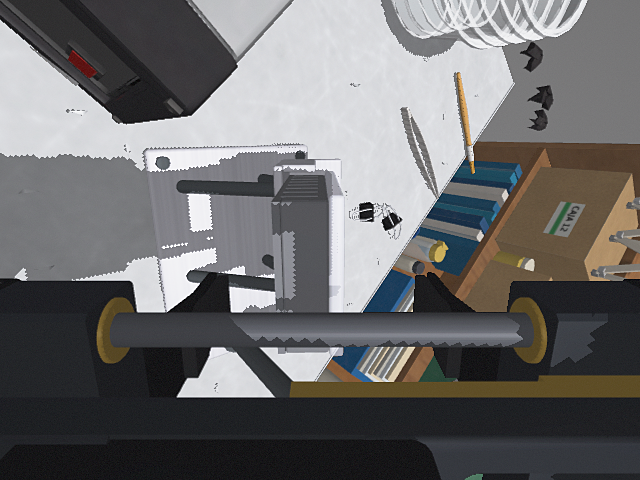

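Emit:
{"name": "servo_tool", "arguments": {
  "increments": [
    [[0,0,0,0,0,0,1],[0,0,0.02,0,0,0,1],[0,0,0.045,0,0,0,1],[0,0,0.067,0,0,0,1],[0,0,0.067,0,0,0,1],[0,0,0.067,0,0,0,1],[0,0,0.067,0,0,0,1]]
  ]
}}

```text
time_s: 10.6
tool_pos: [0.5472, -0.226, 0.1097]
tool_rot: [144.6, -0.1, 45.4]
force: [-0.1, 0.4, 0.7]
grip_width: 0.087
```

Run:
```python
from plan2 import *
from cell import env
o=env.get_obs();show(o)
for n,p in (('g',tcp(.068,-.001)),): print(n,inc(o,p,ori(1)))
c=env.read_camera('scene');cv2.imwrite('pics/s6.png',cv2.resize(c['frame'][190:370,330:470],None,fx=3.3,fy=3.3,interpolation=cv2.INTER_CUBIC))
c=env.read_camera('wrist');cv2.imwrite('pics/w6.png',c['frame'])
```

```text
time_s 10.6
qpos [-10.0544  -1.8908  17.1511 128.5206  43.6696  31.3186 -71.0208]
tool_pos [ 0.5472 -0.226   0.1097]
tool_rot [ 1.446437e+02 -1.303000e-01  4.538640e+01]
force [-0.0825  0.4279  0.7421]
wrist_torque [ 0.3851  0.5578 -0.0087]
grip_width 0.087
g [-0.0007 -0.0033  0.0022  0.36   -0.05   -0.16  ]
```

View pics/s6.png

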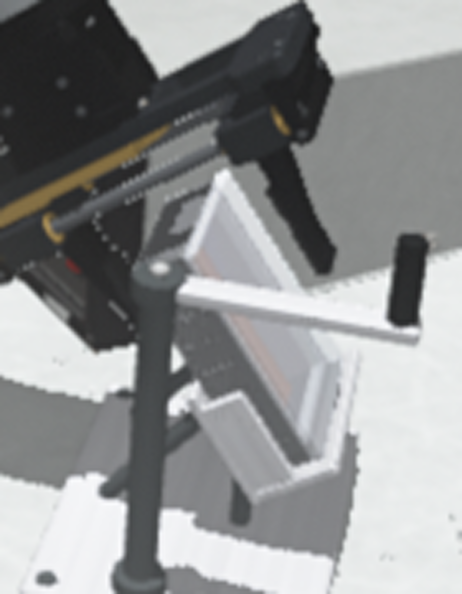

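View pics/w6.png

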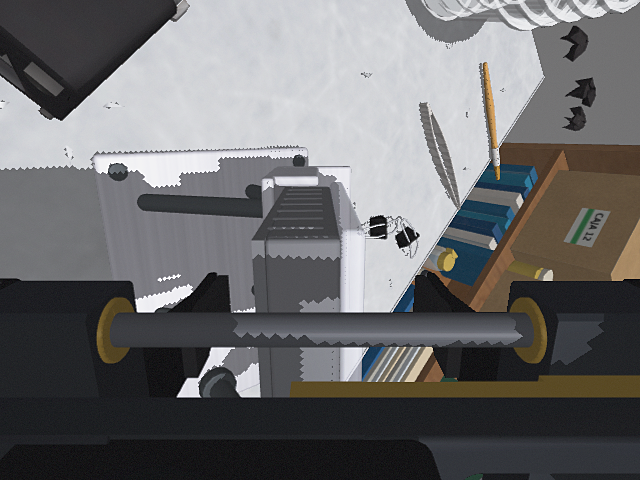

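Emit:
{"name": "servo_tool", "arguments": {
  "increments": [
    [[-0.001,-0.003,0.002,0.4,0,-0.1,1],[-0.001,-0.003,0.002,0.4,0,-0.1,0.4],[-0.001,-0.003,0.002,0.4,0,-0.1,0],[-0.001,-0.003,0.002,0.4,0,-0.1,0],[-0.001,-0.003,0.002,0.4,0,-0.1,0],[-0.001,-0.003,0.002,0.4,0,-0.1,0]]
  ],
  "squeeze": 45
}}

```text
time_s: 11.3
tool_pos: [0.545, -0.226, 0.1053]
tool_rot: [145.1, -0.0, 45.4]
force: [0.0, 0.4, 0.4]
grip_width: 0.055
```

Run:
```python
from plan2 import *
from cell import env
o=env.get_obs();show(o)
for n,p in (('g',tcp(.068,-.001)),): print(n,inc(o,p,ori(1)))
c=env.read_camera('wrist');cv2.imwrite('pics/w7.png',c['frame'])
```

```text
time_s 11.3
qpos [ -9.976   -1.6126  17.3224 128.6464  43.1072  31.0722 -70.3987]
tool_pos [ 0.545  -0.226   0.1053]
tool_rot [ 1.451022e+02 -1.790000e-02  4.544230e+01]
force [0.0291 0.3662 0.3855]
wrist_torque [0.364  0.5516 0.0577]
grip_width 0.055
g [ 0.0009  0.0005 -0.0005 -0.1     0.01   -0.05  ]
```

View pics/w7.png

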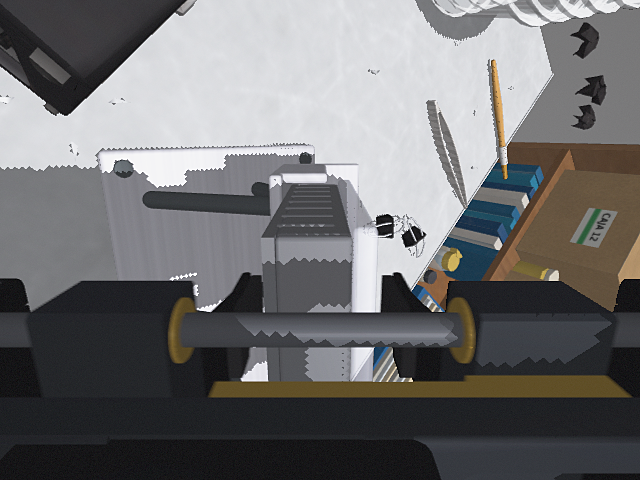

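Emit:
{"name": "servo_tool", "arguments": {
  "increments": [
    [[0,0,0,0,0,0,-1],[0,0,0,0,0,0,-1],[0,0,0,0,0,0,-1],[0,0,0,0,0,0,-1],[0,0,0,0,0,0,-1],[0,0,0,0,0,0,-1]]
  ],
  "squeeze": 45
}}

```text
time_s: 11.95
tool_pos: [0.545, -0.226, 0.1052]
tool_rot: [145.1, -0.0, 45.5]
force: [-0.1, 0.3, 0.0]
grip_width: 0.0356
```

Run:
```python
from plan2 import *
from cell import env
o=env.get_obs();show(o)
for n,p in (('g',tcp(.068,-.001)),): print(n,inc(o,p,ori(1)))
```

```text
time_s 11.95
qpos [ -9.9789  -1.6087  17.3192 128.6486  43.1138  31.0715 -70.3959]
tool_pos [ 0.545  -0.226   0.1052]
tool_rot [ 1.451027e+02 -8.200000e-03  4.545500e+01]
force [-0.0531  0.2831  0.0087]
wrist_torque [0.3067 0.5634 0.0607]
grip_width 0.0356
g [ 0.0009  0.0006 -0.0006 -0.1     0.01   -0.03  ]
```

Emit:
{"name": "servo_tool", "arguments": {
  "increments": [
    [[0,0.006,-0.008,0,0,0,-1],[0,0.015,-0.02,0,0,0,-1],[0,0.029,-0.041,0,0,0,-1],[0,0.043,-0.061,0,0,0,-1],[0,0.057,-0.082,0,0,0,-1],[0,0.075,-0.085,0,0,0,-1],[0,0.1,-0.088,0,0,0,-1],[0,0.125,-0.09,0,0,0,-1],[0,0.15,-0.09,0,0,0,-1],[0,0.15,-0.09,0,0,0,-1],[0,0.15,-0.09,0,0,0,-1]]
  ],
  "squeeze": 45
}}

```text
time_s: 13.05
tool_pos: [0.5951, -0.2762, 0.2642]
tool_rot: [145.2, 0.0, 45.4]
force: [0.1, 0.3, -3.4]
grip_width: 0.0357
```

Run:
```python
from plan2 import *
from cell import env
o=env.get_obs();show(o)
c=env.read_camera('scene');cv2.imwrite('pics/s8.png',cv2.resize(c['frame'][150:390,290:490],None,fx=2.5,fy=2.5,interpolation=cv2.INTER_CUBIC))
```

```text
time_s 13.05
qpos [-10.5539  -4.6077  22.365  111.1006  27.6824  46.0881 -47.0173]
tool_pos [ 0.5951 -0.2762  0.2642]
tool_rot [1.452199e+02 6.200000e-03 4.537800e+01]
force [ 0.1106  0.3468 -3.4045]
wrist_torque [ 0.6756  0.9096 -0.0028]
grip_width 0.0357
```

View pics/s8.png

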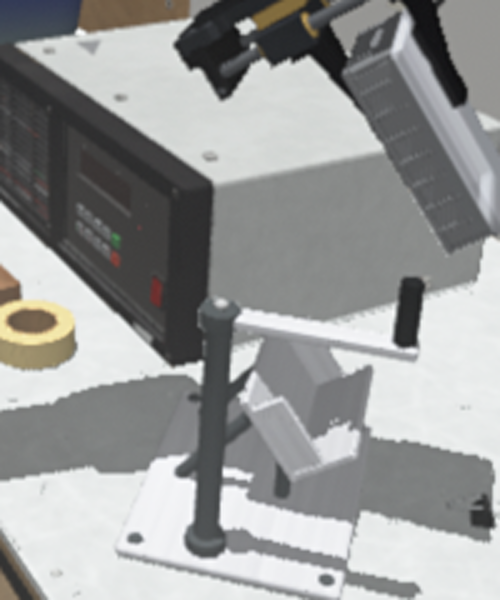

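Emit:
{"name": "servo_tool", "arguments": {
  "increments": [
    [[0,0,0,0,0,-3,-1],[0,0,0,0,0,-8,-1],[0,0,0,0,0,-14,-1],[0,0,0,0,0,-20,-1],[0,0,0,0,0,-26,-1],[0,0,0,0,0,-32,-1],[0,0,0,0,0,-38,-1],[0,0,0,0,0,-44,-1],[0,0,0,0,0,-50,-1],[0,0,0,0,0,-56,-1],[0,0,0,0,0,-62,-1],[0,0,0,0,0,-68,-1],[0,0,0,0,0,-74,-1],[0,0,0,0,0,-80,-1],[0,0,0,0,0,-85,-1],[0,0,0,0,0,-90,-1],[0,0,0,0,0,-90,-1]]
  ],
  "squeeze": 45
}}

```text
time_s: 14.8
tool_pos: [0.5949, -0.2752, 0.2635]
tool_rot: [-180.0, 34.8, 135.5]
force: [0.1, -0.7, -3.1]
grip_width: 0.0358
```

Run:
```python
from plan2 import *
from cell import env
o=env.get_obs();show(o);print(inc(o,[.5951,-.2762,.2642],ori(-1)))
```

```text
time_s 14.8
qpos [-15.2376  -4.9954  26.721  111.3459  28.4176  46.2461  42.5206]
tool_pos [ 0.5949 -0.2752  0.2635]
tool_rot [-179.9575   34.7578  135.5209]
force [ 0.1382 -0.6799 -3.0937]
wrist_torque [0.7376 0.7862 0.047 ]
grip_width 0.0358
[-1.100e-03 -6.000e-04 -1.000e-04  1.700e-01 -2.100e-01 -8.997e+01]
```

Emit:
{"name": "servo_tool", "arguments": {
  "increments": [
    [[0,0,0,0,0,-3,-1],[0,0,0,0,0,-8,-1],[0,0,0,0,0,-14,-1],[0,0,0,0,0,-20,-1],[0,0,0,0,0,-26,-1],[0,0,0,0,0,-32,-1],[0,0,0,0,0,-38,-1],[0,0,0,0,0,-44,-1],[0,0,0,0,0,-50,-1],[0,0,0,0,0,-56,-1],[0,0,0,0,0,-62,-1],[0,0,0,0,0,-68,-1],[0,0,0,0,0,-74,-1],[0,0,0,0,0,-80,-1],[0,0,0,0,0,-85,-1],[0,0,0,0,0,-90,-1],[0,0,0,0,0,-90,-1],[0,0,0,0,0,-90,-1],[0,0,0,0,0,-90,-1]]
  ],
  "squeeze": 45
}}

```text
time_s: 16.7
tool_pos: [0.5957, -0.276, 0.2646]
tool_rot: [-145.1, 0.1, -134.6]
force: [-0.1, 0.5, -2.6]
grip_width: 0.0357
```

Run:
```python
from plan2 import *
from cell import env
import pickle
o=env.get_obs();show(o)
c=env.read_camera('scene');cv2.imwrite('pics/s9.png',cv2.resize(c['frame'][120:390,300:500],None,fx=2.2,fy=2.2,interpolation=cv2.INTER_CUBIC))
pickle.dump(c,open('s9.pkl','wb'))
c=env.read_camera('wrist');cv2.imwrite('pics/w9.png',c['frame']);pickle.dump((o,c),open('w9.pkl','wb'))
```

```text
time_s 16.7
qpos [-20.4006  -5.4194  31.6274 111.3731  29.3224  46.4783 131.8092]
tool_pos [ 0.5957 -0.276   0.2646]
tool_rot [-1.451338e+02  7.930000e-02 -1.346460e+02]
force [-0.0619  0.4872 -2.5969]
wrist_torque [0.8084 0.8318 0.0187]
grip_width 0.0357
```

View pics/s9.png

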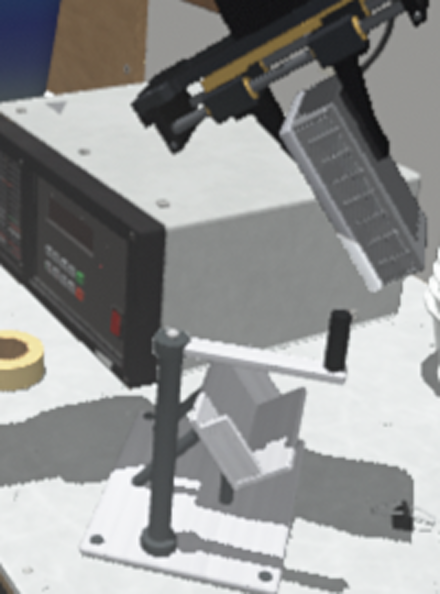

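View pics/w9.png

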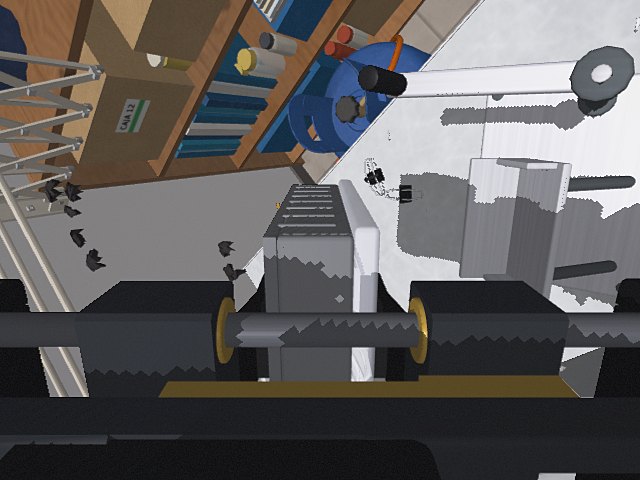

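Run:
```python
from plan2 import *
import pickle
o,c=pickle.load(open('w9.pkl','rb'))
Rt=R.from_euler('xyz',o['tool_rot'],degrees=True).as_matrix()
for z in (-.052,-.048):
  for sx in (1,-1):
    for e in (-.003,0,.003):
        # base thickness from y0 lid face
        pts=[[sx*.042+e,y,z] for y in (-.018,.010,.018)]+[[sx*.042+e,y,z+.12] for y in (-.018,.010)]+[[sx*.045+e,y,z] for y in (.010,.018)]
        print(z,sx,e,proj(np.array(pts)@Rt.T+o['tool_pos'],c).round(0).tolist())
cv2.imwrite('pics/w9z.png',cv2.resize(c['frame'][170:290,250:400],None,fx=5,fy=5,interpolation=cv2.INTER_CUBIC))
```

```text
-0.052 1 -0.003 [[265.0, 247.0], [355.0, 247.0], [381.0, 247.0], [293.0, 190.0], [338.0, 190.0], [355.0, 237.0], [381.0, 237.0]]
-0.052 1 0 [[265.0, 237.0], [355.0, 237.0], [381.0, 237.0], [293.0, 185.0], [338.0, 185.0], [356.0, 228.0], [382.0, 228.0]]
-0.052 1 0.003 [[264.0, 228.0], [356.0, 228.0], [382.0, 228.0], [293.0, 180.0], [339.0, 180.0], [356.0, 218.0], [382.0, 218.0]]
-0.052 -1 -0.003 [[274.0, 463.0], [350.0, 463.0], [371.0, 463.0], [296.0, 313.0], [337.0, 313.0], [350.0, 469.0], [371.0, 469.0]]
-0.052 -1 0 [[274.0, 456.0], [350.0, 456.0], [372.0, 456.0], [296.0, 309.0], [337.0, 309.0], [350.0, 463.0], [371.0, 463.0]]
-0.052 -1 0.003 [[274.0, 450.0], [350.0, 450.0], [372.0, 450.0], [296.0, 305.0], [337.0, 305.0], [350.0, 456.0], [372.0, 456.0]]
-0.048 1 -0.003 [[267.0, 243.0], [354.0, 243.0], [379.0, 243.0], [294.0, 189.0], [338.0, 189.0], [354.0, 234.0], [379.0, 234.0]]
-0.048 1 0 [[267.0, 234.0], [354.0, 234.0], [379.0, 234.0], [294.0, 184.0], [338.0, 184.0], [354.0, 225.0], [380.0, 225.0]]
-0.048 1 0.003 [[266.0, 225.0], [354.0, 225.0], [380.0, 225.0], [294.0, 179.0], [338.0, 179.0], [355.0, 216.0], [380.0, 216.0]]
-0.048 -1 -0.003 [[276.0, 454.0], [349.0, 454.0], [370.0, 454.0], [296.0, 310.0], [337.0, 310.0], [349.0, 460.0], [370.0, 460.0]]
-0.048 -1 0 [[275.0, 447.0], [349.0, 447.0], [370.0, 447.0], [296.0, 306.0], [337.0, 306.0], [349.0, 454.0], [370.0, 454.0]]
-0.048 -1 0.003 [[275.0, 441.0], [349.0, 441.0], [370.0, 441.0], [296.0, 302.0], [337.0, 302.0], [349.0, 447.0], [370.0, 447.0]]
```

View pics/w9z.png

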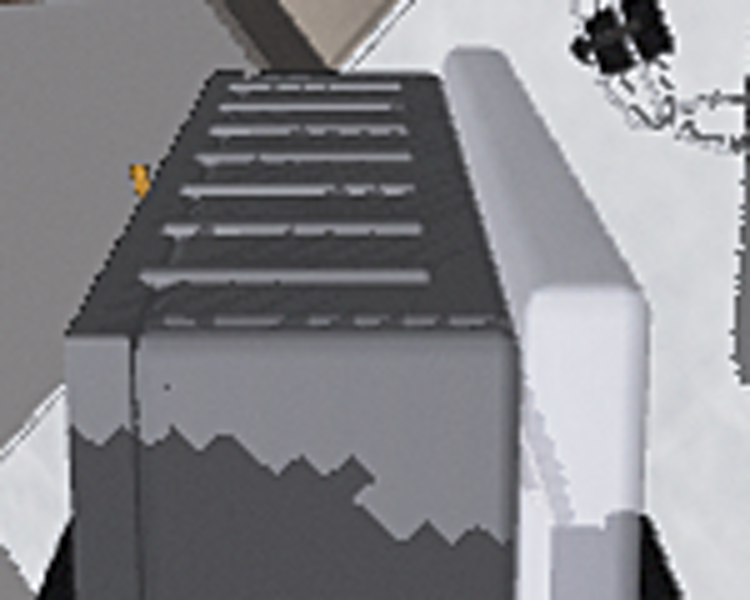

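Emit:
{"name": "servo_tool", "arguments": {
  "increments": [
    [[0,0.025,0,0,0,0,-1],[0,0.05,0.002,0,0,0,-1],[0,0.075,0.005,0,0,0,-1],[0,0.093,0.008,0,0,0,-1],[0,0.107,0.029,0,0,0,-1],[0,0.121,0.049,0,0,0,-1],[0,0.133,0.065,0,0,0,-1],[0,0.133,0.065,0,0,0,-1],[0,0.133,0.065,0,0,0,-1],[0,0.133,0.065,0,0,0,-1]]
  ],
  "squeeze": 45
}}

```text
time_s: 17.8
tool_pos: [0.5459, -0.226, 0.1372]
tool_rot: [-145.0, 0.1, -134.6]
force: [0.7, -0.9, -2.8]
grip_width: 0.0357
```

Run:
```python
from plan2 import *
from cell import env
o=env.get_obs();show(o)
G=np.array([.5450,-.2260,.1052]);MG=(R.from_euler('xyz',[145.103,-.008,45.455],degrees=True)*R.from_euler('z',180,degrees=True)).as_matrix()
print(w2s(G,s),inc(o,G,MG),inc(o,G+[0,0,.03],MG))
c=env.read_camera('scene');cv2.imwrite('pics/s10.png',cv2.resize(c['frame'][190:370,330:470],None,fx=3.3,fy=3.3,interpolation=cv2.INTER_CUBIC))
c=env.read_camera('wrist');cv2.imwrite('pics/w10.png',c['frame'])
```

```text
time_s 17.8
qpos [-19.8422  -5.2612  26.4729 127.2694  41.6004  35.4702 112.6659]
tool_pos [ 0.5459 -0.226   0.1372]
tool_rot [-1.449937e+02  1.184000e-01 -1.345632e+02]
force [ 0.7372 -0.9485 -2.7505]
wrist_torque [0.8499 0.8345 0.0414]
grip_width 0.0357
[[ 0.02056631 -0.00192719  0.1052    ]] [ 0.0007  0.0189  0.0258 -0.11    0.08   -0.08  ] [ 0.0006  0.0017  0.0013 -0.11    0.08   -0.08  ]
```

View pics/s10.png

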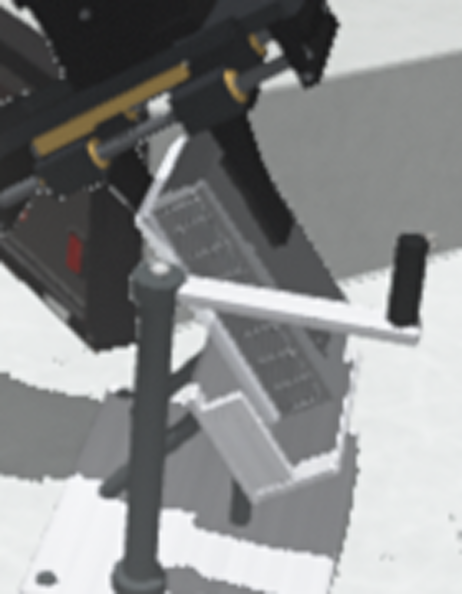

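View pics/w10.png

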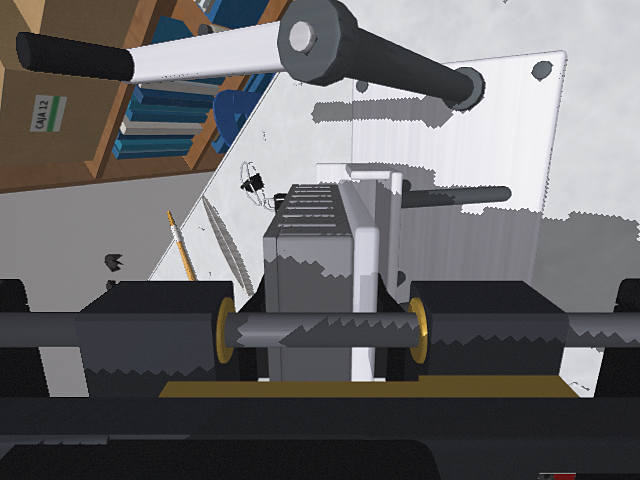

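Emit:
{"name": "servo_tool", "arguments": {
  "increments": [
    [[0.0005,0.004,0.006,0,0,0,-1],[0.0005,0.008,0.012,0,0,0,-1],[0.0005,0.012,0.018,0,0,0,-1],[0.0005,0.015,0.022,0,0,0,-1],[0.0005,0.015,0.022,0,0,0,-1],[0.0005,0.015,0.022,0,0,0,-1],[0.0005,0.015,0.022,0,0,0,-1]]
  ],
  "squeeze": 45
}}

```text
time_s: 18.6
tool_pos: [0.5449, -0.2263, 0.1091]
tool_rot: [-145.1, 0.0, -134.5]
force: [0.2, -0.0, -2.5]
grip_width: 0.0355
```

```bash
cat > chk.py <<'E'
from plan2 import *
from cell import env
o=env.get_obs();show(o)
G=np.array([.5450,-.2260,.1052]);MG=(R.from_euler('xyz',[145.103,-.008,45.455],degrees=True)*R.from_euler('z',180,degrees=True)).as_matrix()
print('toG',inc(o,G,MG))
E
python3 chk.py
```

```text
time_s 18.6
qpos [-19.4292  -2.51    26.7087 128.7746  43.5014  31.7776 109.6986]
tool_pos [ 0.5449 -0.2263  0.1091]
tool_rot [-1.450805e+02  3.180000e-02 -1.345474e+02]
force [ 0.2263 -0.0087 -2.485 ]
wrist_torque [ 0.8786  0.8085 -0.0081]
grip_width 0.0355
toG [-0.0003  0.0024  0.0031 -0.02    0.02   -0.02  ]
```

Emit:
{"name": "servo_tool", "arguments": {
  "increments": [
    [[0,0.001,0.0015,0,0,0,-1],[0,0.002,0.003,0,0,0,-1],[0,0.0025,0.0035,0,0,0,-1],[0,0.0025,0.0038,0,0,0,-1],[0,0.0025,0.0038,0,0,0,-1]]
  ],
  "squeeze": 45
}}

```text
time_s: 19.1
tool_pos: [0.5449, -0.2264, 0.1055]
tool_rot: [-145.1, 0.0, -134.6]
force: [-9.9, 5.0, 9.7]
grip_width: 0.0355
```

```bash
python3 chk.py
python3 - <<'E'
from h import *
from cell import env
c=env.read_camera('wrist');cv2.imwrite('pics/w11.png',cv2.resize(c['frame'][130:310,230:430],None,fx=3.5,fy=3.3))
E
```

```text
time_s 19.1
qpos [-19.3791  -2.1067  26.7186 128.9561  43.8646  31.2807 109.1298]
tool_pos [ 0.5449 -0.2264  0.1055]
tool_rot [-1.450580e+02  4.060000e-02 -1.345846e+02]
force [-9.8549  4.971   9.7187]
wrist_torque [ 0.7076  1.3409 -0.2934]
grip_width 0.0355
toG [-0.0003  0.0003  0.0001 -0.05    0.     -0.05  ]
```

View pics/w11.png

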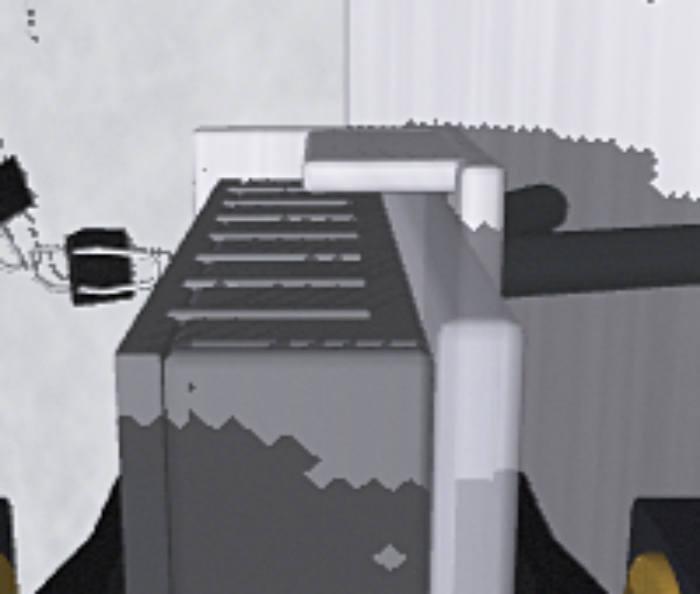

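Emit:
{"name": "servo_tool", "arguments": {
  "increments": [
    [[0,0.0005,-0.0005,0,0,0,-1],[0,0.001,-0.0008,0,0,0,-1],[0,0.001,-0.0008,0,0,0,-1],[0,0.001,-0.0008,0,0,0,-1]]
  ],
  "squeeze": 45
}}

```text
time_s: 19.55
tool_pos: [0.5447, -0.226, 0.1053]
tool_rot: [-145.0, 0.0, -134.5]
force: [1.0, -2.7, 1.5]
grip_width: 0.0359
```

```bash
python3 chk.py
```

```text
time_s 19.55
qpos [-19.4091  -2.1627  26.6864 129.054   44.0528  31.2356 108.9539]
tool_pos [ 0.5447 -0.226   0.1053]
tool_rot [-1.450032e+02  4.850000e-02 -1.345269e+02]
force [ 0.9628 -2.7125  1.4519]
wrist_torque [-0.2353  0.03    0.0838]
grip_width 0.0359
toG [-0.0002 -0.0001  0.0002 -0.1     0.04   -0.01  ]
```

Emit:
{"name": "servo_tool", "arguments": {
  "increments": [
    [[0,0.001,-0.0005,0,0,0,-0.1],[0,0,0,0,0,0,0.1],[0,0,0,0,0,0,0.4],[0,0,0,0,0,0,1],[0,0,0,0,0,0,1],[0,0,0,0,0,0,1],[0,0,0,0,0,0,1],[0,0,0,0,0,0,1]]
  ],
  "squeeze": 10
}}

```text
time_s: 20.35
tool_pos: [0.5438, -0.2255, 0.1044]
tool_rot: [-145.1, 0.0, -134.6]
force: [-0.2, 0.7, -0.1]
grip_width: 0.084
```

```bash
python3 chk.py
python3 - <<'E'
from h import *
from cell import env
c=env.read_camera('wrist');cv2.imwrite('pics/w12.png',c['frame'])
c=env.read_camera('scene');cv2.imwrite('pics/s12.png',cv2.resize(c['frame'][190:370,330:470],None,fx=3.3,fy=3.3,interpolation=cv2.INTER_CUBIC))
E
```

```text
time_s 20.35
qpos [-19.4183  -2.1599  26.6689 129.1325  43.9904  31.2649 108.9442]
tool_pos [ 0.5438 -0.2255  0.1044]
tool_rot [-1.451064e+02  2.010000e-02 -1.345605e+02]
force [-0.1578  0.6843 -0.1488]
wrist_torque [ 0.5133  0.5133 -0.0075]
grip_width 0.084
toG [-0.0005 -0.0015  0.      0.      0.     -0.02  ]
```

View pics/w12.png

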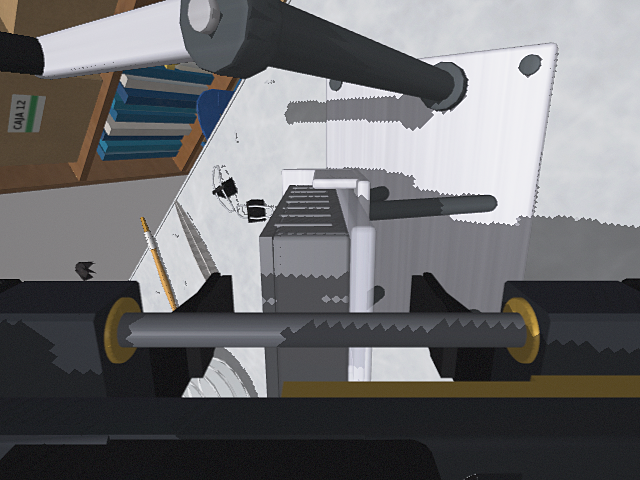

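View pics/s12.png

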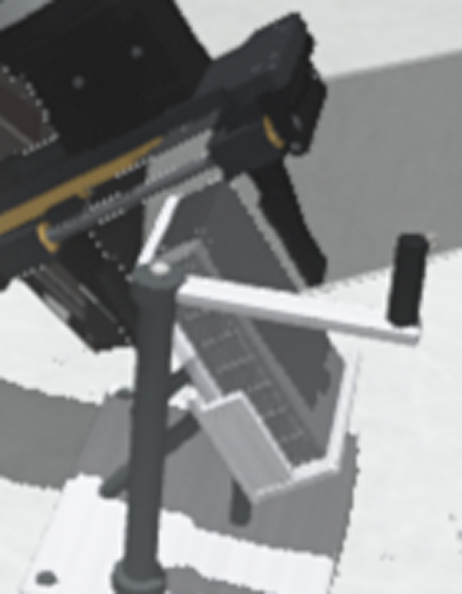

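```bash
cat > plan5.py <<'E'
from plan2 import *
from cell import env
o=env.get_obs();q=np.array(o['qpos'])
u1=np.array([0,0,.1]);y0=-.0019;A=tcp(.138,y0,.1)
th=1.6;kn=st2w((.1*np.sin(th),-.1+.1*np.cos(th),.3),s)[0]
k2=st2w((.1*np.sin(.0),-.1+.1*np.cos(.0),.186),s)[0]
print('out',inc(o,tcp(.138,y0),ori(-1)),inc(o,A,ori(-1)))
for nm,p,M in (('out',tcp(.138,y0),ori(-1)),('A',A,ori(-1)),('Ah',A+u1,ori(-1)),('m1',A+[0.03,-.03,.12],rotyaw(133.8)),('m2',[.56,-.31,.32],rotyaw(45)),('d',kn,rotyaw(-46)),('d',kn*[1,1,0]+[0,0,.186],rotyaw(-46)),('sw',(kn+k2)/2*[1,1,0]+[.0,0,.186],rotyaw(0)),('sw',k2,rotyaw(45))):
        q,k,t=go(q,np.array(p),M);pp,MM=fk(q,L)
        print(nm,k,np.round(p,3),q.round(1),'err',np.linalg.norm(pp-p).round(4),'minlim',np.min(np.minimum(t-LO,HI-t),0).round(0))
E
python3 plan5.py
```

```text
out [-0.0005 -0.002  -0.0706  0.11   -0.01   -0.05  ] [-0.0006 -0.084  -0.0707  0.11   -0.01   -0.05  ]
out 1.6 [ 0.517 -0.198  0.163] [-21.4 -12.2  23.  129.3  42.9  42.6 110.3] err 0.0 minlim [143.   5.  45.  11. 132.  27.  44.]
A 1.8 [ 0.564 -0.245  0.21 ] [-21.2  -7.9  29.  119.9  35.8  43.  122.6] err 0.0 minlim [143.   5.  42.  12. 125.  37.  32.]
Ah 2.0 [ 0.564 -0.245  0.31 ] [-22.4 -12.6  27.8 111.6  33.1  54.9 128.4] err 0.0001 minlim [142.   5.  42.  21. 122.  39.  26.]
m1 11.4 [ 0.594 -0.275  0.33 ] [ -7.5  20.6  41.6  73.3 -13.5  91.   75.8] err 0.0 minlim [142.   6.  30.  30.  76.  27.  26.]
m2 10.4 [ 0.56 -0.31  0.32] [-15.5  22.8  58.5  77.2 -19.3  90.5  -4.2] err 0.0 minlim [148.  36.  13.  63.  70.  27.  79.]
d 13.6 [ 0.531 -0.354  0.3  ] [-17.3  28.1  70.7  79.8 -26.4  90.2 -85.1] err 0.0002 minlim [146.  40.   0.  61.  60.  25.  69.]
d 2.4 [ 0.531 -0.354  0.186] [-17.2  31.5  67.8  89.7 -29.5  78.9 -82.5] err 0.0 minlim [146.  46.   1.  51.  60.  29.  69.]
sw 5.4 [ 0.531 -0.282  0.186] [-23.2  21.8  61.2  95.  -19.7  75.  -48.6] err 0.0 minlim [137.  39.   3.  45.  60.  39.  72.]
sw 5.4 [ 0.532 -0.21   0.186] [-27.5  14.1  54.   99.  -11.9  72.9 -15.8] err 0.0 minlim [132.  31.  10.  41.  70.  43. 106.]
```

```bash
sed -i "s/('m1',.*/('m1',A+[0.03,-.03,.12],rotyaw(110)),('d',kn,rotyaw(90)),('d',kn*[1,1,0]+[0,0,.186],rotyaw(90)),('sw',(kn+k2)\/2*[1,1,0]+[.03,0,.186],rotyaw(90)),('sw',k2,rotyaw(90)),('up',k2+[0,0,.15],rotyaw(90))):/" plan5.py; python3 plan5.py
```

```text
out [-0.0005 -0.002  -0.0706  0.11   -0.01   -0.05  ] [-0.0006 -0.084  -0.0707  0.11   -0.01   -0.05  ]
out 1.6 [ 0.517 -0.198  0.163] [-21.4 -12.2  23.  129.3  42.9  42.6 110.3] err 0.0 minlim [143.   5.  45.  11. 132.  27.  44.]
A 1.8 [ 0.564 -0.245  0.21 ] [-21.2  -7.9  29.  119.9  35.8  43.  122.6] err 0.0 minlim [143.   5.  42.  12. 125.  37.  32.]
Ah 2.0 [ 0.564 -0.245  0.31 ] [-22.4 -12.6  27.8 111.6  33.1  54.9 128.4] err 0.0001 minlim [142.   5.  42.  21. 122.  39.  26.]
m1 14.0 [ 0.594 -0.275  0.33 ] [ -7.9  20.7  42.3  73.3 -13.8  91.1  52.2] err 0.0 minlim [142.   6.  29.  30.  75.  27.  26.]
d 2.4 [ 0.531 -0.354  0.3  ] [ -4.6  19.5  47.6  79.4 -14.3  87.3  42. ] err 0.0 minlim [156.  37.  24.  61.  75.  27. 103.]
d 2.4 [ 0.531 -0.354  0.186] [ -4.3  22.5  46.1  89.3 -16.5  75.3  43.8] err 0.0 minlim [159.  37.  24.  51.  73.  31. 110.]
sw 1.6 [ 0.561 -0.282  0.186] [-11.3  20.8  45.1  90.8 -15.1  74.8  35.9] err 0.0001 minlim [153.  38.  25.  50.  73.  42. 111.]
sw 1.6 [ 0.532 -0.21   0.186] [-20.3  12.3  44.9  98.8  -9.1  72.6  26.7] err 0.0001 minlim [144.  30.  26.  41.  75.  43. 119.]
up 3.0 [ 0.532 -0.21   0.336] [-21.4   8.2  45.8  85.2  -5.9  89.   24.2] err 0.0001 minlim [142.  26.  25.  42.  81.  29. 128.]
```

Emit:
{"name": "servo_tool", "arguments": {
  "increments": [
    [[-0.0005,-0.001,-0.015,0,0,0,1],[-0.0005,-0.002,-0.04,0,0,0,1],[-0.0005,-0.002,-0.07,0,0,0,1],[-0.0005,-0.002,-0.07,0,0,0,1],[-0.0005,-0.002,-0.07,0,0,0,1],[-0.0005,-0.04,-0.07,0,0,0,1],[-0.0005,-0.084,-0.07,0,0,0,1],[-0.0005,-0.11,-0.11,0,0,0,1],[-0.0005,-0.141,-0.152,0,0,0,1],[-0.0005,-0.141,-0.152,0,0,0,1],[-0.0005,-0.141,-0.152,0,0,0,1]]
  ]
}}

```text
time_s: 21.55
tool_pos: [0.5651, -0.2459, 0.3101]
tool_rot: [-145.1, 0.0, -134.6]
force: [0.0, 0.5, 0.1]
grip_width: 0.0872
```

Run:
```python
from plan2 import *
from cell import env
from ov import overlay
import pickle
o=env.get_obs();show(o)
c=env.read_camera('wrist');overlay(c,s,0,0,640,480,1,'pics/w13.png',th=1.6);pickle.dump(c,open('w13.pkl','wb'))
cv2.imwrite('pics/w13r.png',c['frame'])
c=env.read_camera('scene');cv2.imwrite('pics/s13.png',cv2.resize(c['frame'][190:370,330:470],None,fx=3.3,fy=3.3,interpolation=cv2.INTER_CUBIC))
u1=np.array([0,0,.1]);A=tcp(.138,-.0019,.1)
print(inc(o,A+[.03,-.03,.12],rotyaw(110)))
```

```text
time_s 21.55
qpos [-22.4413 -12.5526  27.9258 111.6166  33.1178  54.871  128.2625]
tool_pos [ 0.5651 -0.2459  0.3101]
tool_rot [-1.450575e+02  4.800000e-02 -1.346123e+02]
force [0.0376 0.4903 0.0595]
wrist_torque [ 0.5815  0.5691 -0.0042]
grip_width 0.0872
[ 1.0000e-04 -4.5600e-02  7.0000e-03 -2.2090e+01  3.5040e+01  1.1122e+02]
```

View pics/w13.png

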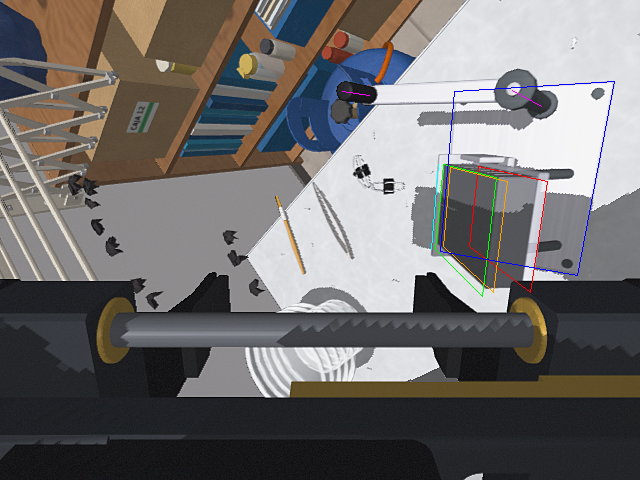

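View pics/s13.png

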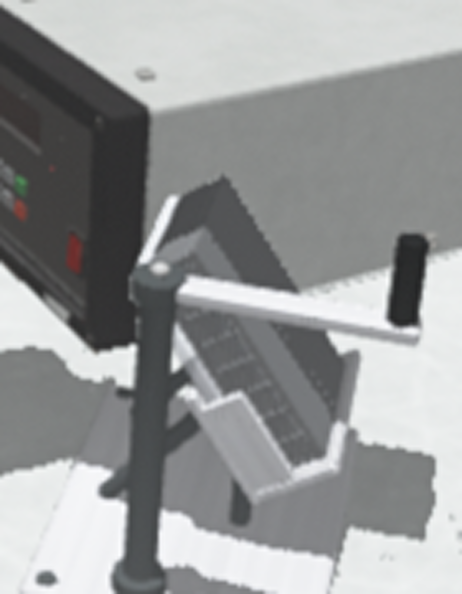

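Run:
```python
from ov import *
c=pickle.load(open('w13.pkl','rb'));q=np.load('stand2.npy')
x0,y0,w,h,sc=400,130,160,140,4.5
im=cv2.resize(c['frame'][y0:y0+h,x0:x0+w],None,fx=sc,fy=sc,interpolation=cv2.INTER_CUBIC)
cv2.imwrite('pics/w13z.png',im)
for sy in (-.0015,):
  for n,wd,col in ((0,.045,(0,0,255)),(.008,.045,(0,160,255)),(.036,.042,(0,255,0))):
    pts=[SL+n*N+a*.06*D+(b*wd+sy)*Y for a,b in((1,1),(1,-1),(-1,-1),(-1,1))]
    p=(proj(st2w(pts,q),c)-[x0,y0]+.5)*sc-.5
    cv2.polylines(im,[p.round().astype(int)],True,col,1)
cv2.imwrite('pics/w13o.png',im)
```

```text
(no output)
```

View pics/w13o.png

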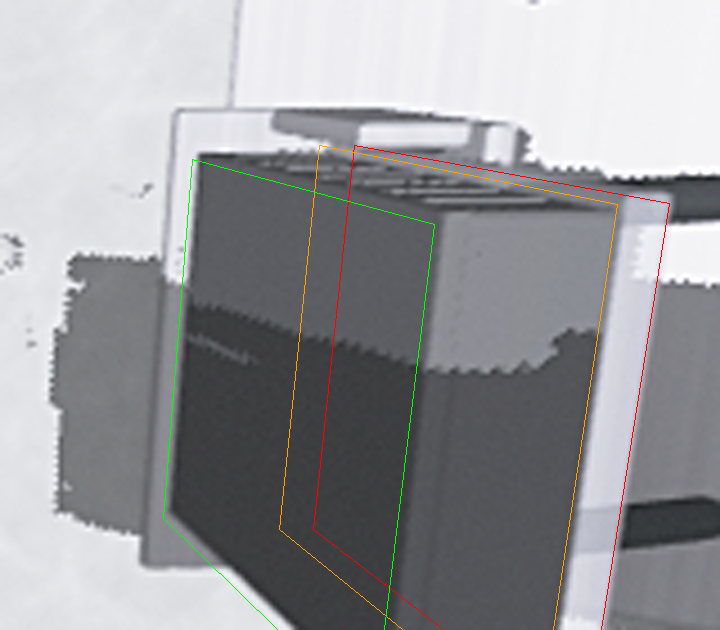

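Emit:
{"name": "servo_tool", "arguments": {
  "increments": [
    [[0,-0.046,0.007,-5,8,25,1],[0,-0.046,0.007,-11,18,55,1],[0,-0.046,0.007,-22,35,111,1],[0,-0.046,0.007,-22,35,111,1],[0,-0.046,0.007,-22,35,111,1],[0,-0.046,0.007,-22,35,111,1],[0,-0.046,0.007,-22,35,111,1],[0,-0.046,0.007,-22,35,111,1],[0,-0.046,0.007,-22,35,111,1],[0,-0.046,0.007,-22,35,111,1],[0,-0.046,0.007,-22,35,111,1],[0,-0.046,0.007,-22,35,111,1],[0,-0.046,0.007,-22,35,111,1],[0,-0.046,0.007,-22,35,111,1],[0,-0.046,0.007,-22,35,111,1],[0,-0.046,0.007,-22,35,111,1],[0,-0.046,0.007,-22,35,111,1]]
  ]
}}

```text
time_s: 23.35
tool_pos: [0.5943, -0.2738, 0.3293]
tool_rot: [-179.8, 0.0, 110.4]
force: [-0.1, -0.1, -0.6]
grip_width: 0.0868
```

Run:
```python
from plan2 import *
from cell import env
o=env.get_obs();show(o)
th=1.6;kn=st2w((.1*np.sin(th),-.1+.1*np.cos(th),.25),s)[0];print(kn)
kn=np.array([.5294,-.3552,.25])
print(inc(o,kn,rotyaw(90)),inc(o,kn-[0,0,.065],rotyaw(90)))
```

```text
time_s 23.35
qpos [ -8.2481  20.7983  42.4994  73.3644 -13.7042  91.0702  52.5246]
tool_pos [ 0.5943 -0.2738  0.3293]
tool_rot [-1.797934e+02  2.220000e-02  1.104240e+02]
force [-0.1149 -0.1267 -0.5769]
wrist_torque [-0.0437  0.0291  0.0441]
grip_width 0.0868
[ 0.53081451 -0.35367635  0.25      ]
[-0.0536 -0.089   0.0796 -0.2     0.06   20.42  ] [-0.0536 -0.0887  0.1446 -0.2     0.06   20.42  ]
```

Emit:
{"name": "servo_tool", "arguments": {
  "increments": [
    [[-0.027,-0.045,0.03,0,0,10,1],[-0.0535,-0.089,0.06,0,0,20,1],[-0.0535,-0.089,0.08,0,0,20,1],[-0.0535,-0.089,0.08,0,0,20,1],[-0.0535,-0.089,0.11,0,0,20,1],[-0.0535,-0.089,0.143,0,0,20,0.4],[-0.0535,-0.089,0.143,0,0,20,0],[-0.0535,-0.089,0.143,0,0,20,0]]
  ],
  "squeeze": 6
}}

```text
time_s: 24.15
tool_pos: [0.5306, -0.3545, 0.1885]
tool_rot: [-179.9, 0.1, 90.5]
force: [0.7, 0.2, 0.6]
grip_width: 0.0707
```

Run:
```python
from plan2 import *
from cell import env
o=env.get_obs();show(o)
c=env.read_camera('wrist');cv2.imwrite('pics/w14.png',c['frame'])
H=np.array([.5294,-.3552,.185])
print(inc(o,H,rotyaw(90)))
```

```text
time_s 24.15
qpos [ -4.4876  22.4513  46.3508  89.0704 -16.452   75.6005  44.2858]
tool_pos [ 0.5306 -0.3545  0.1885]
tool_rot [-1.799207e+02  9.050000e-02  9.047930e+01]
force [0.6952 0.233  0.5994]
wrist_torque [-0.1065  0.0463 -0.0128]
grip_width 0.0707
[-0.0007 -0.0012  0.0035 -0.08    0.09    0.48  ]
```

View pics/w14.png

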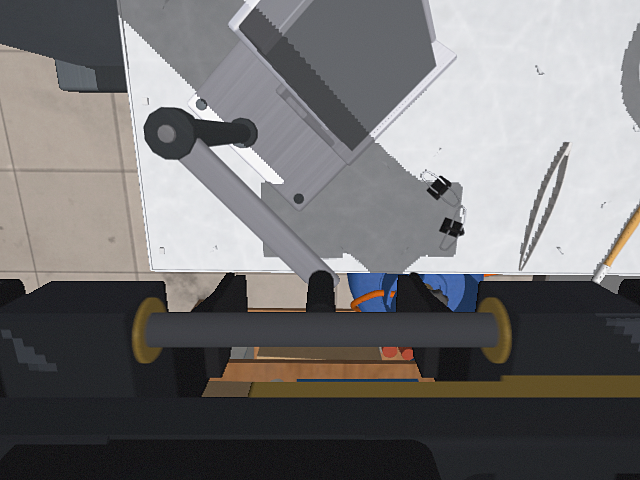

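Emit:
{"name": "servo_tool", "arguments": {
  "increments": [
    [[0,0,0.002,0,0,0,-1],[0,0,0.002,0,0,0,-1],[0,0,0.002,0,0,0,-1],[0,0,0.002,0,0,0,-1],[0,0,0.002,0,0,0,-1],[0,0,0.002,0,0,0,-1],[0,0,0.002,0,0,0,-1],[0,0,0.002,0,0,0,-1],[0,0,0.002,0,0,0,-1]]
  ],
  "squeeze": 5
}}

```text
time_s: 25.1
tool_pos: [0.5294, -0.3562, 0.1857]
tool_rot: [-179.9, 0.1, 90.3]
force: [2.1, -1.2, -1.8]
grip_width: 0.013
```

Run:
```python
from plan2 import *
from cell import env
o=env.get_obs();show(o)
ps=w2s(o['tool_pos'],s)[0];print('stand',ps,np.hypot(ps[0],ps[1]+.1),np.arctan2(ps[0],ps[1]+.1))
f=inc(o,o['tool_pos'],rotyaw(90.4))[3:]
for th in np.arange(1.5,-.06,-.1):
    k=st2w((.1*np.sin(th),-.1+.1*np.cos(th),.187),s)[0]
    print(round(th,2),inc(o,k,rotyaw(90.4))[:3])
```

```text
time_s 25.1
qpos [ -4.3788  22.5473  46.3958  89.3265 -16.5352  75.2498  44.3153]
tool_pos [ 0.5294 -0.3562  0.1857]
tool_rot [-1.79945e+02  1.43400e-01  9.02673e+01]
force [ 2.0826 -1.2312 -1.7821]
wrist_torque [-0.4092 -0.3122  0.0025]
grip_width 0.013
stand [ 0.10072823 -0.10566432  0.18569121] 0.10088736947208388 1.6269708374303857
1.5 [ 0.0097  0.0083 -0.0013]
1.4 [ 0.0176  0.0144 -0.0014]
1.3 [ 0.0261  0.0197 -0.0014]
1.2 [ 0.035   0.0242 -0.0014]
1.1 [ 0.0444  0.0277 -0.0014]
1.0 [ 0.054   0.0303 -0.0015]
0.9 [ 0.0639  0.0319 -0.0015]
0.8 [ 0.0739  0.0325 -0.0015]
0.7 [ 0.0839  0.0321 -0.0015]
0.6 [ 0.0938  0.0307 -0.0016]
0.5 [ 0.1035  0.0283 -0.0016]
0.4 [ 0.1129  0.025  -0.0016]
0.3 [ 0.122   0.0208 -0.0016]
0.2 [ 0.1305  0.0156 -0.0017]
0.1 [ 0.1386  0.0097 -0.0017]
-0.0 [ 0.146   0.0029 -0.0017]
```

Emit:
{"name": "servo_tool", "arguments": {
  "increments": [
    [[0.005,0.0045,-0.001,0,0,0,-1],[0.01,0.0083,-0.001,0,0,0,-1],[0.0176,0.0144,-0.001,0,0,0,-1],[0.0261,0.0197,-0.001,0,0,0,-1],[0.035,0.0242,-0.001,0,0,0,-1],[0.0444,0.0277,-0.001,0,0,0,-1],[0.054,0.0303,-0.001,0,0,0,-1],[0.0639,0.0319,-0.001,0,0,0,-1],[0.0739,0.0325,-0.001,0,0,0,-1],[0.0839,0.0321,-0.001,0,0,0,-1],[0.0938,0.0307,-0.001,0,0,0,-1],[0.1035,0.0283,-0.001,0,0,0,-1],[0.113,0.025,-0.001,0,0,0,-1],[0.122,0.0208,-0.001,0,0,0,-1],[0.1305,0.0156,-0.001,0,0,0,-1],[0.1386,0.0097,-0.001,0,0,0,-1],[0.146,0.003,-0.001,0,0,0,-1],[0.149,-0.0005,-0.001,0,0,0,-1],[0.15,-0.0015,-0.001,0,0,0,-1],[0.15,-0.0015,-0.001,0,0,0,-1]]
  ],
  "squeeze": 5
}}

```text
time_s: 27.1
tool_pos: [0.5302, -0.2071, 0.1879]
tool_rot: [179.6, 0.3, 90.2]
force: [6.1, -5.0, -3.0]
grip_width: 0.0129
```

Run:
```python
from plan2 import *
from cell import env
o=env.get_obs();show(o)
ps=w2s(o['tool_pos'],s)[0];print('stand',ps,np.hypot(ps[0],ps[1]+.1),np.arctan2(ps[0],ps[1]+.1))
c=env.read_camera('scene');cv2.imwrite('pics/s15.png',cv2.resize(c['frame'][170:370,310:470],None,fx=2.9,fy=2.9,interpolation=cv2.INTER_CUBIC))
```

```text
time_s 27.1
qpos [-21.3812  11.3431  45.3579  99.5069  -8.3445  72.1237  26.1661]
tool_pos [ 0.5302 -0.2071  0.1879]
tool_rot [179.5661   0.305   90.2483]
force [ 6.0791 -4.9726 -3.0021]
wrist_torque [-1.2095 -1.1804 -0.0056]
grip_width 0.0129
stand [-0.00319509  0.00117218  0.1879429 ] 0.10122262343317241 -0.031570249621665276
```

View pics/s15.png

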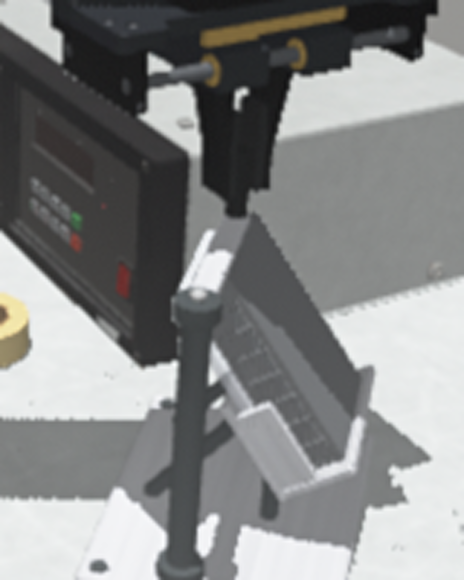

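Emit:
{"name": "servo_tool", "arguments": {
  "increments": [
    [[-0.001,0.001,0,0,0,0,-1],[-0.0015,0.0015,0,0,0,0,-0.4],[-0.0015,0.0015,0,0,0,0,-0.2],[-0.0015,0.0015,0,0,0,0,-0.1],[-0.0015,0.0015,0,0,0,0,0],[-0.0015,0.0015,0,0,0,0,0],[-0.0015,0.0015,-0.03,0,0,0,0],[-0.0015,0.0015,-0.08,0,0,0,0],[-0.0015,0.0015,-0.13,0,0,0,0],[-0.0015,0.0015,-0.17,0,0,0,0],[-0.0015,0.0015,-0.17,0,0,0,0],[-0.0015,0.0015,-0.17,0,0,0,0]]
  ]
}}

```text
time_s: 28.35
tool_pos: [0.529, -0.2073, 0.357]
tool_rot: [-180.0, 0.1, 90.3]
force: [-0.2, -0.5, 0.1]
grip_width: 0.0433
```

Run:
```python
from plan2 import *
from cell import env
from ov import overlay
o=env.get_obs();show(o)
c=env.read_camera('wrist');cv2.imwrite('pics/w16.png',c['frame'])
overlay(c,s,200,50,260,240,3,'pics/w16o.png',th=0.0)
c=env.read_camera('scene');cv2.imwrite('pics/s16.png',cv2.resize(c['frame'][190:370,330:470],None,fx=3.3,fy=3.3,interpolation=cv2.INTER_CUBIC));cv2.imwrite('pics/s16f.png',c['frame'])
```

```text
time_s 28.35
qpos [-22.2904   7.6535  46.326   83.4097  -5.4248  91.2441  23.9172]
tool_pos [ 0.529  -0.2073  0.357 ]
tool_rot [-1.79993e+02  1.10900e-01  9.02596e+01]
force [-0.1971 -0.4589  0.1245]
wrist_torque [-0.0919  0.0637  0.0179]
grip_width 0.0433
```

View pics/w16.png

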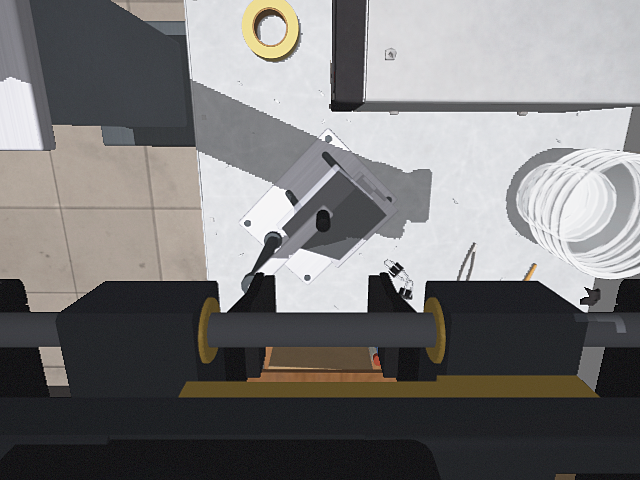

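View pics/s16.png

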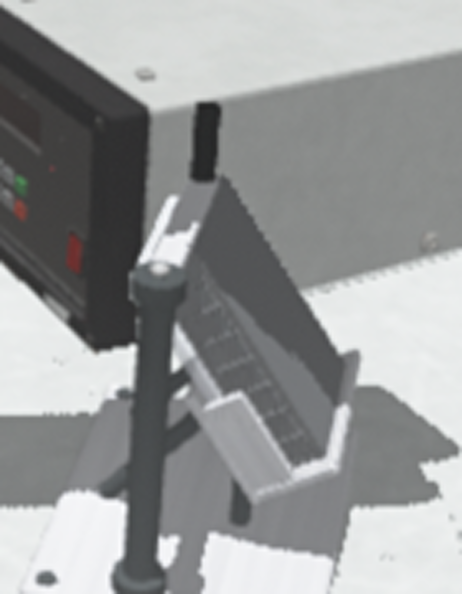

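View pics/s16f.png

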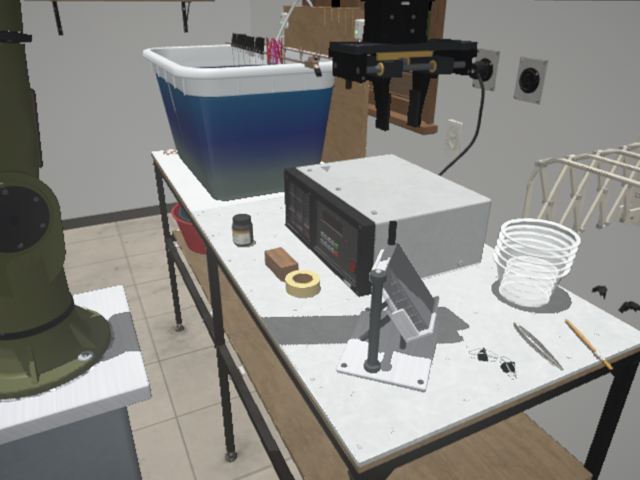

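Run:
```python
from plan2 import *
u=lambda a,b:((a+.5)/3.3-.5+330,(b+.5)/3.3-.5+190)
print(u(207,103),u(203,182), 'initial', (329.5+229.5/3.3,214.5+25.5/3.3))
for th in (-.03,0,.03,.06,.1):
    k=np.array([0,-.1,0])+.1*np.array([np.sin(th),np.cos(th),0])
    print(th,proj(st2w([k+[0,0,.212],k+[0,0,.174]],s),CAL['scene']).round(1).tolist())
```

```text
(392.3787878787879, 220.86363636363637) (391.1666666666667, 244.8030303030303) initial (399.04545454545456, 222.22727272727272)
-0.03 [[392.1, 220.5], [390.4, 242.7]]
0 [[394.0, 220.7], [392.3, 243.0]]
0.03 [[395.9, 221.0], [394.2, 243.3]]
0.06 [[397.9, 221.3], [396.1, 243.6]]
0.1 [[400.4, 221.7], [398.6, 244.1]]
```

View pics/w16o.png

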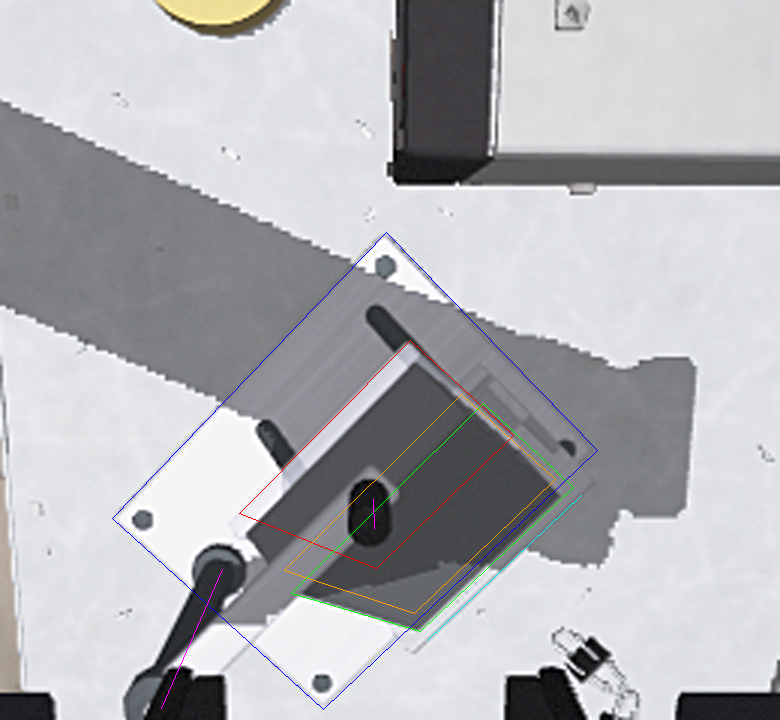

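```bash
python3 -c "
from cell import env
print(env.sign_off(), env.get_obs()['time_s'])"
```

```text
the job is handed in; nothing more can be done
the job is handed in; nothing more can be done
```

The case now rests on its lid, home in the stand, with the keeper arm back over it. I handed the job in at about 28.5 s on the robot's clock; no verdict was reported.

- **Keeper out:** I pinched the knob and swung the arm to about 1.6 rad, well past the 1.0 rad that counts as clear.
- **Turning the case:** I gripped it across its thickness at 45 N, so lid and base were clamped together, then lifted it, turned it 180° about its long axis and lowered it. The opening read 35.5–35.9 mm throughout against the 36 mm case, so the lid did not shift.
- **Setting down:** It met the toe and then the plate, pushing on the toe with about 16 N for a moment. The tool was within 0.3 mm of its original grasp position when I let go.
- **Keeper back:** I swung it until the stop pushed back with about 8 N. The tool position then read −0.03 rad, which is within the 1–2 mm error of my stand fit.

**Last pictures:**
- The case outline matches the home position to about 2 mm.
- The knob is where it should be at the stop, to about 2 px.
- The tape, block and jar look unmoved.
- The gripper is clear, with no force on it.

**Disagreements:** The camera fits of the stand differed by 1–2 mm across its width, so I set the case down by the measured grasp pose instead. No check failed.

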